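# Sort the hardener syringes and close up the vacuum box

## Robot

A 7-joint arm with a two-finger parallel gripper is mounted at the origin on the work surface. World frame = base frame: x ahead of the robot, y to its left, z up, the work surface at z = 0. Lengths are in m, angles in degrees, forces in N, time in s.
With the tool pointing down it reaches from about 0.4 to 0.75 m from the base axis. Payload 19.5 kg.
Tool frame: the origin (TCP) lies on the front face of the gripper's body, between the roots of the fingers; the fingertips stand 73 mm ahead of it and the grasp point (between the pads) lies 54 mm ahead of it; z points along the fingers, y is the line along which they close (so a half turn about z gives the same grasp; the last joint's range is limited). The gripper opens to 85 mm and grips with 20 to 120 N. Pads are 22 mm wide; open, the fingers measure 114 mm over their backs; the gripper's body (76 mm by 85 mm) begins 54 mm behind the grasp point. The pads swing forward as they close: fully open they stand 13 mm farther back than shut.
Start: joints at [-69.139, 40.479, -1.581, 85.061, 1.261, 54.483, -4.326], TCP at [0.227, 0.528, 0.304] pointing down, gripper open.
Joint ranges: [-155.06, 155.06], [-18.47, 123.98], [-90, 86.84], [0, 140.48], [-83.41, 263.41], [0, 116], [-161.91, 161.91]. Speed limits (degrees/s): [108.29, 108.29, 147.25, 147.25, 172.46, 172.46, 172.46].

## Interface

Orientations are given as a 3x3 rotation matrix whose columns are the frame's x, y, z axes.
In Python, from cell import bot gives the robot as it stands.
- The arm moves only by the tool carry_out, never from a script. Its argument "moves" is a list of rows, each an object with "twist": the turn, a rotation vector about the tool's x, y, z in rad, a list of three; "xyz": the shift along the tool's x, y, z in cm, a list of three; "gripper": the opening, from 0 (shut) to 1 (fully open). A call has 1 to 8 rows; each row shifts and turns the commanded pose from where the row before left it, along the tool's axes as they then stand; what a row does not reach is not made up. A row lasts 1/8 s, in which the tool goes at most 62.5 mm and 10.7 degrees, less where a joint would pass 70% of its speed; a pose out of reach is approached as far as the arm can. A call with a gripper value outside its range is refused whole. The fingers move at their own pace and stop on an object; "grip_force" is the grip in N (left out, the last holds). Time passes only in rows, so rows that do not move let the fingers close. It gives the time, the measured TCP pose, the force, the opening and the grip force at its end, in the units of the state.
- bot.observe(): the state, without advancing time (a new reading comes with each control period).
- bot.capture(name): name is "scene" or "top" or "wrist"; returns (picture, depth): 420x560x3 uint8, red, green, blue; 420x560 float32, m along the optical axis (not along the pixel's ray), 0 where there is no reading.
- bot.camera_info(name): a dict with "fx", "fy", "cx", "cy" (pixels), "k1" (the pictures are not rectified: a ray, as slopes to the right and down, at radius r is drawn at 1 + k1 r^2 times it, then the intrinsics apply), "R" (3x3) and "t" (3): a world point X has camera coordinates R X + t; the wrist camera has in their place "T_tool_cam" (4x4, takes a point from camera to tool coordinates, whose origin is the TCP and whose axes are the flange's). Camera axes: x right, y down, z forward; pixel columns grow to the right and rows downward; lengths in m; the calibration is good to about 2 mm. A picture is of the moment at which its call begins: read the wrist's pose just before it. camera_info takes no time and is no camera call.
- bot.hand_in(): hands the job in; it is judged then, once.
Trained networks look in the newest picture that a camera, given by its name, has taken for a name from the list of things; names that differ only in an ending like _2 or _b are one class to them, and where a whole thing is asked for, a point or a joint stands for the part that bears it (a point fixed in the world has none). Each returns a list of dicts, best first, with "confidence" (0 to 1); they miss things now and then, are a little off and sometimes report something else, mostly with a low value. They report only what shows in the picture. A call takes as long as a camera call.
- bot.look_for(camera, query): "position" ([x, y, z] in m, in the coordinates of the camera as it stood for that picture, good to about 4 mm: the middle of the surface that is visible of it).
- bot.trace(camera, query): "region" (420x560 bool, what is visible of it).
- bot.tip_of(camera, query): "position" ([x, y, z] in m, in the coordinates of the camera as it stood for that picture, good to about 4 mm: a listed point, or the origin of a listed thing).
The state is a dict: "clock": time; "joint_pos": joint angles; "joint_vel": joint speeds; "joint_torque": joint torques, N m; "ee_pos": TCP position; "eef_rot": TCP orientation; "contact_force": force on the tool from outside, world axes, zero at the start; "moment": the same for the moment, N m; "opening": finger opening in m; "grip_force": force on a finger pad.
Only numpy, scipy, OpenCV 4.12 (cv2) and the standard library are available. Lean on these libraries where they do the work, as an engineer would, in place of code of your own. Each camera call takes 0.05 s, during which the arm holds its last target. There are 200 camera calls.

## Task

Open the vent tap on the vacuum box's lid all the way to let the vacuum out, and only then lift the lid off and lay it flat on the rubber mat, tap still open. Sort the syringes without moving their plungers: lay every charged one (plunger pulled out) on the floor of the vacuum box and every spent one (plunger pushed in) on the floor of the wash tray. Then put the lid back squarely centred on the box, close the tap fully, and leave the stone, spray can and jar alone.

Things in the scene. Friction and masses are not known exactly. Their poses are not given: they have to be found in the camera images.
- chamber: shallow aluminium vacuum box fixed to the bench, 195 x 185 x 36 mm outside (its x and y), walls 10 mm thick, open inside 175 x 165 mm, floor 10 mm above the bench. Origin: centre of its underside, at bench level (bench is z = 0); z up. Its flat rim at 36 mm carries the lid
- lid: loose flat aluminium lid, plate 205 x 195 x 10 mm (its x, y), no lip, about 0.6 kg. Origin: centre of its underside; z up: 36 mm up when on the box, 4 mm when on the mat. Starts on the box, about centred and square. The box is under vacuum: the lid must not be lifted or slid off before the tap is open. The tap stands on its +x +y corner, a gauge 38 mm high on its -x -y corner
- lid_handle (a point): centre of the grip bar of the black bow handle in the middle of the lid, which balances under it. Bar 70 mm long (lid's x), 12 mm wide (y), 12 mm high. The point lies 44 mm above the lid's underside, 34 mm above its upper face; axes as the lid's
- tap_grip (a point): centre of the grey bar handle of the vent tap, 42 mm long (along this point's own x), 10 mm thick (y), 18 mm high. It stands on the lid 68 mm along the lid's x and 58 mm along its y from the handle, 43 mm above the lid's underside. Turns about the vertical with the joint tap
- tap (a joint): angle of the vent tap: 0 fully closed (may start up to 0.15; bar along the lid's x), growing counter-clockwise seen from above to 1.5 rad, its stop, fully open (bar along the lid's y). Stiff enough (0.04 N m) to stay where left; the lid's weight keeps the lid from turning with it
- mat: black rubber mat fixed on the bench, 220 x 210 x 4 mm, for laying the lid on. Origin: centre of its underside at bench level. Mat and tray stand at the left and right ends of the work, either way round
- tray: open white plastic wash tray fixed on the bench, 170 x 220 mm outside (its x and y), 22 mm high, walls and floor 4 mm thick. Origin: centre of its underside at bench level
- syringe_a_mid (a point): barrel centre of a syringe lying on the bench, 11 mm above what it lies on; may be absent. Barrel 22 mm in diameter, 80 mm long (its x); nozzle 10 mm more at +x; finger flange 36 mm wide (y), 22 mm high at the -x end, which stops rolling; the plunger comes out at -x. 62 g. Starts with +x towards the robot, turned up to 0.35 rad either way
- plunger_a (a joint): how far the plunger of syringe_a is pulled out: 0 pushed fully in (back of the thumb disc 13 mm behind the flange), 0.045 m at its stop. Starts either nearly home (under 5 mm) or drawn out (over 35 mm); stays put by friction of about 6 N. Absent if its syringe is
- syringe_b_mid (a point): barrel centre of a syringe lying on the bench, 11 mm above what it lies on; may be absent. Barrel 22 mm in diameter, 80 mm long (its x); nozzle 10 mm more at +x; finger flange 36 mm wide (y), 22 mm high at the -x end, which stops rolling; the plunger comes out at -x. 62 g. Starts with +x towards the robot, turned up to 0.35 rad either way
- plunger_b (a joint): how far the plunger of syringe_b is pulled out: 0 pushed fully in (back of the thumb disc 13 mm behind the flange), 0.045 m at its stop. Starts either nearly home (under 5 mm) or drawn out (over 35 mm); stays put by friction of about 6 N. Absent if its syringe is
- syringe_c_mid (a point): barrel centre of a syringe lying on the bench, 11 mm above what it lies on; may be absent. Barrel 22 mm in diameter, 80 mm long (its x); nozzle 10 mm more at +x; finger flange 36 mm wide (y), 22 mm high at the -x end, which stops rolling; the plunger comes out at -x. 62 g. Starts with +x towards the robot, turned up to 0.35 rad either way
- plunger_c (a joint): how far the plunger of syringe_c is pulled out: 0 pushed fully in (back of the thumb disc 13 mm behind the flange), 0.045 m at its stop. Starts either nearly home (under 5 mm) or drawn out (over 35 mm); stays put by friction of about 6 N. Absent if its syringe is
- syringe_d_mid (a point): barrel centre of a syringe lying on the bench, 11 mm above what it lies on; may be absent. Barrel 22 mm in diameter, 80 mm long (its x); nozzle 10 mm more at +x; finger flange 36 mm wide (y), 22 mm high at the -x end, which stops rolling; the plunger comes out at -x. 62 g. Starts with +x towards the robot, turned up to 0.35 rad either way
- plunger_d (a joint): how far the plunger of syringe_d is pulled out: 0 pushed fully in (back of the thumb disc 13 mm behind the flange), 0.045 m at its stop. Starts either nearly home (under 5 mm) or drawn out (over 35 mm); stays put by friction of about 6 N. Absent if its syringe is
- syringe_e_mid (a point): barrel centre of a syringe lying on the bench, 11 mm above what it lies on; may be absent. Barrel 22 mm in diameter, 80 mm long (its x); nozzle 10 mm more at +x; finger flange 36 mm wide (y), 22 mm high at the -x end, which stops rolling; the plunger comes out at -x. 62 g. Starts with +x towards the robot, turned up to 0.35 rad either way
- plunger_e (a joint): how far the plunger of syringe_e is pulled out: 0 pushed fully in (back of the thumb disc 13 mm behind the flange), 0.045 m at its stop. Starts either nearly home (under 5 mm) or drawn out (over 35 mm); stays put by friction of about 6 N. Absent if its syringe is
- syringe_f_mid (a point): barrel centre of a syringe lying on the bench, 11 mm above what it lies on; may be absent. Barrel 22 mm in diameter, 80 mm long (its x); nozzle 10 mm more at +x; finger flange 36 mm wide (y), 22 mm high at the -x end, which stops rolling; the plunger comes out at -x. 62 g. Starts with +x towards the robot, turned up to 0.35 rad either way
- plunger_f (a joint): how far the plunger of syringe_f is pulled out: 0 pushed fully in (back of the thumb disc 13 mm behind the flange), 0.045 m at its stop. Starts either nearly home (under 5 mm) or drawn out (over 35 mm); stays put by friction of about 6 N. Absent if its syringe is
- pebble: bystander: grey river stone, 100 mm across, 53 mm high; origin under its centre
- spray_can: bystander: small spray can 130 mm tall, 52 mm in diameter; origin under its centre
- paint_jar: bystander: squat paint jar 50 mm tall, 70 mm in diameter; origin under its centre

How it is judged (in metres and radians):
On the way, in this order (a step that is already met when the one before it is completed fails the run):
1. the vent tap is opened with the lid on the box (value of joint tap above 1.2 rad and x of lid_handle in the frame of chamber between -0.012 and 0.012 m and y of lid_handle in the frame of chamber between -0.012 and 0.012 m and z of lid_handle in the frame of chamber between 0.074 and 0.085 m and angle between the x axis of lid_handle and the x axis of chamber, either way round below 0.12 rad and angle between lid_handle's own z axis and vertical below 0.05 rad), for 0.1 s.
2. the lid lies flat on the mat, released (horizontal distance between lid_handle and mat below 0.06 m and height (world z) of lid_handle below 0.056 m and angle between lid_handle's own z axis and vertical below 0.06 rad and contact force between the fingers and lid below 0.2 N), for 0.2 s.
3. with the lid on the mat, charged syringes lie in the box and spent ones in the tray (x of syringe_a_mid in the frame of chamber between -0.082 and 0.082 m and y of syringe_a_mid in the frame of chamber between -0.078 and 0.078 m and z of syringe_a_mid in the frame of chamber between 0 and 0.031 m and x of syringe_b_mid in the frame of chamber between -0.082 and 0.082 m and y of syringe_b_mid in the frame of chamber between -0.078 and 0.078 m and z of syringe_b_mid in the frame of chamber between 0 and 0.031 m and x of syringe_c_mid in the frame of chamber between -0.082 and 0.082 m and y of syringe_c_mid in the frame of chamber between -0.078 and 0.078 m and z of syringe_c_mid in the frame of chamber between 0 and 0.031 m and x of syringe_d_mid in the frame of tray between -0.078 and 0.078 m and y of syringe_d_mid in the frame of tray between -0.103 and 0.103 m and z of syringe_d_mid in the frame of tray between 0 and 0.027 m and x of syringe_e_mid in the frame of tray between -0.078 and 0.078 m and y of syringe_e_mid in the frame of tray between -0.103 and 0.103 m and z of syringe_e_mid in the frame of tray between 0 and 0.027 m and x of syringe_f_mid in the frame of tray between -0.078 and 0.078 m and y of syringe_f_mid in the frame of tray between -0.103 and 0.103 m and z of syringe_f_mid in the frame of tray between 0 and 0.027 m and horizontal distance between lid_handle and mat below 0.06 m and height (world z) of lid_handle below 0.056 m and angle between lid_handle's own z axis and vertical below 0.06 rad), for 0.2 s.
4. the lid sits centred and square on the box again, tap still open (all of step 1), for 0.2 s.
5. the tap is closed (x of lid_handle in the frame of chamber between -0.012 and 0.012 m and y of lid_handle in the frame of chamber between -0.012 and 0.012 m and z of lid_handle in the frame of chamber between 0.074 and 0.085 m and angle between the x axis of lid_handle and the x axis of chamber, either way round below 0.12 rad and angle between lid_handle's own z axis and vertical below 0.05 rad and value of joint tap below 0.25 rad), for 0.2 s.
At the end, for the whole second after the job is handed in: Charged syringes lie on the floor of the box, spent ones on the floor of the tray, plungers as found (over 25 / under 15 mm out); the lid sits at rest on the box within 12 mm of centre in x and y and 0.12 rad of square, either way round; the tap is below 0.25 rad (all of step 5 and x of syringe_a_mid in the frame of chamber between -0.082 and 0.082 m and y of syringe_a_mid in the frame of chamber between -0.078 and 0.078 m and z of syringe_a_mid in the frame of chamber between 0 and 0.031 m and x of syringe_b_mid in the frame of chamber between -0.082 and 0.082 m and y of syringe_b_mid in the frame of chamber between -0.078 and 0.078 m and z of syringe_b_mid in the frame of chamber between 0 and 0.031 m and x of syringe_c_mid in the frame of chamber between -0.082 and 0.082 m and y of syringe_c_mid in the frame of chamber between -0.078 and 0.078 m and z of syringe_c_mid in the frame of chamber between 0 and 0.031 m and x of syringe_d_mid in the frame of tray between -0.078 and 0.078 m and y of syringe_d_mid in the frame of tray between -0.103 and 0.103 m and z of syringe_d_mid in the frame of tray between 0 and 0.027 m and x of syringe_e_mid in the frame of tray between -0.078 and 0.078 m and y of syringe_e_mid in the frame of tray between -0.103 and 0.103 m and z of syringe_e_mid in the frame of tray between 0 and 0.027 m and x of syringe_f_mid in the frame of tray between -0.078 and 0.078 m and y of syringe_f_mid in the frame of tray between -0.103 and 0.103 m and z of syringe_f_mid in the frame of tray between 0 and 0.027 m and value of joint each of plunger_a, plunger_b, plunger_c above 0.025 m and value of joint each of plunger_d, plunger_e, plunger_f below 0.015 m and linear speed of lid below 0.02 m/s); the robot touches nothing.
It fails at once if the lid is lifted (12 mm) or slid (30 mm) off the box's rim with the tap not open (below 1.0 rad) (value of joint tap below 1 rad and (z of lid_handle in the frame of chamber above 0.092 m or horizontal distance between lid_handle and chamber above 0.03 m)).
It fails at once if a plunger is pushed in or pulled out (a charged one below 25 mm, a spent one above 15 mm) (not (value of joint plunger_a above 0.025 m) or not (value of joint plunger_b above 0.025 m) or not (value of joint plunger_c above 0.025 m) or not (value of joint plunger_d below 0.015 m) or not (value of joint plunger_e below 0.015 m) or not (value of joint plunger_f below 0.015 m)).
It fails at once if the stone, spray can or jar is moved by over 40 mm (distance of any of pebble, spray_can, paint_jar from where it was at the start of the episode above 0.04 m).
Of syringe_a, syringe_b, syringe_c only 1 to 2 are there at a start; the rules pass over those that are not, and their reading is None.
Of syringe_d, syringe_e, syringe_f only 2 to 3 are there at a start; the rules pass over those that are not, and their reading is None.
At some moment in a run one of syringe_a, syringe_b, syringe_c, syringe_d, syringe_e, syringe_f may be knocked a few centimetres aside while the robot is not near it.
It also fails if it takes over 210 s, if anything falls off the work surface, if the arm or the gripper's body presses on something with over 40 N, if the wrist force passes 120 N, or if a joint passes its speed limit or range.

## Working session

There is one attempt and no reset: what is moved stays moved. The work goes in short steps, Python scripts to look and compute and a tool call to move; the robot and the scene stay as the last step left them, time stands still between calls to the robot, and variables do not carry over. Pictures are saved under pics/ and viewed, at most 14 in all, crops included, and the job is handed in when it is done.

Besides the shell and the picture viewer there is one more tool, called after "Call:" by a JSON object that holds its "name" and its "arguments". carry_out: Moves the arm, as the interface text tells. Its arguments: {"type":"object","properties":{"moves":{"type":"array"},"grip_force":{"type":"number"}},"required":["moves"]}

```bash
ls; mkdir -p pics; cat > h.py <<'E'
import numpy as np, cv2
from cell import bot
def cam2w(cam,p,st=None):
    ci=bot.camera_info(cam); p=np.array(p,float)
    if 'T_tool_cam' in ci:
        st=st or bot.observe(); q=np.array(ci['T_tool_cam'])@np.append(p,1)
        return np.array(st['eef_rot'])@q[:3]+np.array(st['ee_pos'])
    return np.array(ci['R']).T@(p-np.array(ci['t']))
def cloud(cam,depth,st=None):
    ci=bot.camera_info(cam); h,w=depth.shape
    K=np.array([[ci['fx'],0,ci['cx']],[0,ci['fy'],ci['cy']],[0,0,1]],float)
    u,v=np.meshgrid(np.arange(w),np.arange(h))
    n=cv2.undistortPoints(np.stack([u,v],-1).reshape(-1,1,2).astype(float),K,np.array([ci['k1'],0,0,0.])).reshape(h,w,2)
    P=np.dstack([n*depth[...,None],depth])
    if 'T_tool_cam' in ci:
        st=st or bot.observe(); T=np.array(ci['T_tool_cam'])
        return (P@T[:3,:3].T+T[:3,3])@np.array(st['eef_rot']).T+np.array(st['ee_pos'])
    return (P-np.array(ci['t']))@np.array(ci['R'])
def save(n,img): cv2.imwrite('pics/'+n+'.png',img[...,::-1])
E
python3 - <<'E'
from h import *
st=bot.observe(); print(st)
for c in ('top','scene'):
    im,d=bot.capture(c); save(c+'0',im); np.save(c+'0.npy',d)
    for q in ['chamber','lid','lid_handle','tap_grip','mat','tray','syringe_a_mid','pebble','spray_can','paint_jar']:
        for r in bot.tip_of(c,q):
            if r['confidence']>.3: print(c,q,round(r['confidence'],2),cam2w(c,r['position']).round(3), {k:v for k,v in r.items() if k not in('position','confidence')})
E
```

```text
pics
{'clock': 0.0, 'joint_pos': array([-69.13866649,  40.51295179,  -1.58367596,  85.08346399,
         1.26247618,  54.4833649 ,  -4.32494521]), 'joint_vel': array([ 0.0386281 , -0.07971742, -0.15569334, -0.07260232,  0.01075522,
        0.04000332,  0.11350681]), 'joint_torque': array([-4.05839201e-04, -8.83205009e+01,  1.23430062e+00, -2.36171848e+01,
        1.68160675e-02,  6.51821756e-03,  5.47971780e-06]), 'ee_pos': array([0.22690575, 0.52813614, 0.30344083]), 'eef_rot': array([[-9.18808270e-01,  3.94703957e-01, -3.85168748e-04],
       [ 3.94704142e-01,  9.18807707e-01, -1.01857297e-03],
       [-4.81387687e-05, -1.08790097e-03, -9.99999407e-01]]), 'contact_force': array([-1.11415405, -1.17062518, -0.15192007]), 'moment': array([ 0.02737009, -0.00025851, -0.0515773 ]), 'grip_force': 0.0, 'opening': 0.08497290455709113}
top lid 0.77 [0.569 0.149 0.038] {}
top lid_handle 0.6 [0.565 0.149 0.081] {}
top lid_handle 0.56 [ 0.484 -0.247  0.014] {}
top tap_grip 0.59 [0.639 0.204 0.075] {}
top mat 0.96 [ 0.434 -0.409 -0.002] {}
top mat 0.49 [ 0.669  0.38  -0.001] {}
top tray 0.68 [0.429 0.406 0.001] {}
top syringe_a_mid 0.76 [ 0.647 -0.15   0.011] {}
top pebble 0.84 [0.793 0.098 0.005] {}
top pebble 0.52 [ 0.436 -0.409 -0.001] {}
top spray_can 0.88 [0.669 0.379 0.001] {}
top paint_jar 0.86 [ 0.688 -0.374 -0.003] {}
scene lid 0.83 [0.567 0.151 0.037] {}
scene lid 0.72 [ 0.486 -0.246  0.008] {}
scene lid_handle 0.96 [0.57  0.149 0.081] {}
scene lid_handle 0.66 [ 0.477 -0.144  0.008] {}
scene tap_grip 0.58 [0.637 0.21  0.076] {}
scene mat 0.96 [ 0.43  -0.408 -0.001] {}
scene tray 0.58 [0.432 0.408 0.002] {}
scene syringe_a_mid 0.56 [ 0.656 -0.147  0.013] {}
scene pebble 0.91 [ 0.792  0.099 -0.005] {}
scene pebble 0.54 [ 0.478 -0.061  0.009] {}
scene spray_can 0.73 [ 0.672  0.384 -0.003] {}
scene paint_jar 0.7 [ 0.654 -0.144  0.007] {}
scene paint_jar 0.66 [ 0.684 -0.373  0.001] {}
```

View pics/top0.png

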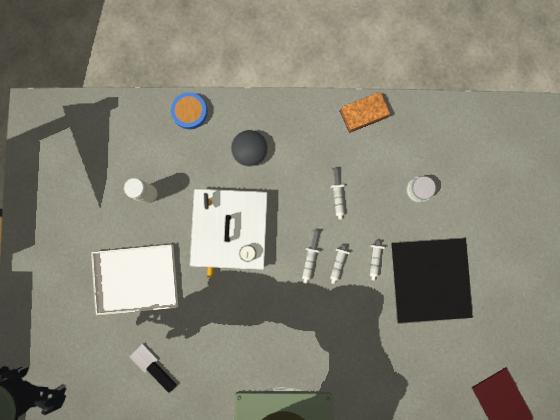

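View pics/scene0.png

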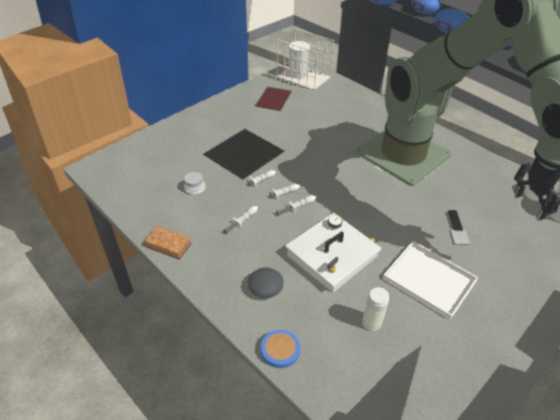

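The top view shows the lid at (230,228) with its handle and tap along world x. The mat is at (432,280) and the tray at (135,278). Four syringes show: (339,193) and (313,255) are drawn out, and (340,262) and (376,258) are pushed in.

```bash
cat >> h.py <<'E'
def rect(cam,q,P,top=1,zmin=None,zmax=None):
    out=[]
    for r in bot.trace(cam,q)[:top]:
        m=r['region'].copy()
        if zmin is not None: m&=P[...,2]>zmin
        if zmax is not None: m&=P[...,2]<zmax
        p=P[m]
        if len(p)<10: continue
        (c,s,a)=cv2.minAreaRect((p[:,:2]*1000).astype(np.float32))
        pca=np.linalg.svd(p[:,:2]-p[:,:2].mean(0),full_matrices=False)[2][0]
        print(cam,q,round(r['confidence'],2),'c',np.round(c,1),'s',np.round(s,1),'a',round(a,1),'pca',round(float(np.degrees(np.arctan2(pca[1],pca[0]))),1),'n',len(p),'z',np.percentile(p[:,2],[5,50,95]).round(3))
E
python3 - <<'E'
from h import *
im,d=bot.capture('top'); P=cloud('top',d)
rect('top','lid',P,zmin=.042,zmax=.05)
rect('top','mat',P); rect('top','tray',P)
rect('top','lid_handle',P); rect('top','tap_grip',P,2)
rect('top','syringe_a_mid',P,6)
ci=bot.camera_info('wrist'); print(np.round(ci['T_tool_cam'],3),ci['fx'])
for r in bot.tip_of('top','syringe_a_mid'): print(cam2w('top',r['position']).round(3),r['confidence'])
E
```

```text
top lid 0.83 c [568.4 149. ] s [193. 205.] a 87.9 pca 152.5 n 4730 z [0.043 0.046 0.049]
top mat 0.96 c [ 425.1 -250.7] s [224.5 529.2] a 3.2 pca 68.8 n 5991 z [0.001 0.005 0.009]
top tray 0.68 c [441.9 269.3] s [177.4 512.1] a 5.4 pca 97.4 n 5219 z [-0.     0.004  0.021]
top lid_handle 0.78 c [571.6 138.1] s [212.6 236.6] a 0.2 pca 178.4 n 5605 z [0.042 0.046 0.074]
top tap_grip 0.65 c [444.2 265.7] s [177.1 503.9] a 5.0 pca 97.4 n 5189 z [-0.     0.004  0.021]
top tap_grip 0.64 c [637. 206.] s [17.6 38.8] a 89.9 pca -178.5 n 87 z [0.046 0.086 0.09 ]
top syringe_a_mid 0.89 c [605.5 -96.9] s [ 97.6 269.1] a 55.4 pca -177.1 n 357 z [0.006 0.019 0.025]
top syringe_a_mid 0.75 c [568.6 137.5] s [239.1 215.6] a 87.7 pca -167.7 n 5644 z [0.042 0.046 0.074]
[[ 0.001 -0.966 -0.259  0.065]
 [ 1.     0.001  0.     0.001]
 [-0.    -0.259  0.966 -0.07 ]
 [ 0.     0.     0.     1.   ]] 316.5137453806487
[ 0.65  -0.145  0.008] 0.63
```

Call:
{"name": "carry_out", "arguments": {"moves": [{"twist":[0,0,0],"xyz":[-5.6,-1.5,0],"gripper":1},{"twist":[0,0,0],"xyz":[-5.6,-1.5,0],"gripper":1},{"twist":[0,0,0],"xyz":[-5.6,-1.5,0],"gripper":1},{"twist":[0,0,0],"xyz":[-5.6,-1.5,0],"gripper":1},{"twist":[0,0,0],"xyz":[-5.6,-1.5,0],"gripper":1},{"twist":[0,0,0],"xyz":[-5.6,-1.5,0],"gripper":1},{"twist":[0,0,0],"xyz":[-5.6,-1.5,0],"gripper":1},{"twist":[0,0,0.18],"xyz":[0,0,0],"gripper":1}], "grip_force": 30}}

```text
clock: 2.5
ee_pos: [0.5487, 0.2729, 0.3034]
eef_rot: [[-0.829, 0.56, 0.001], [0.56, 0.829, -0.002], [-0.002, -0.001, -1.0]]
contact_force: [-0.9, 1.9, -0.7]
opening: 0.0854
grip_force: 0.0
```

Call:
{"name": "carry_out", "arguments": {"moves": [{"twist":[0,0,0.185],"xyz":[0,0,0],"gripper":1},{"twist":[0,0,0.185],"xyz":[0,0,0],"gripper":1},{"twist":[0,0,0.185],"xyz":[0,0,0],"gripper":1},{"twist":[0,0,0.185],"xyz":[0,0,0],"gripper":1},{"twist":[0,0,0.185],"xyz":[0,0,0],"gripper":1},{"twist":[0,0,0.185],"xyz":[0,0,0],"gripper":1},{"twist":[0,0,0.185],"xyz":[0,0,0],"gripper":1},{"twist":[0,0,0.185],"xyz":[0,0,0],"gripper":1}]}}

```text
clock: 3.5
ee_pos: [0.5456, 0.2771, 0.3039]
eef_rot: [[0.48, 0.877, -0.0], [0.877, -0.48, -0.0], [-0.0, -0.0, -1.0]]
contact_force: [-0.2, 1.1, 0.3]
opening: 0.0858
grip_force: 0.0
```

Call:
{"name": "carry_out", "arguments": {"moves": [{"twist":[0,0,0.185],"xyz":[0,0,0],"gripper":0.6},{"twist":[0,0,0.185],"xyz":[0,0,0],"gripper":0.6},{"twist":[0,0,0.185],"xyz":[0,0,0],"gripper":0.6},{"twist":[0,0,0.185],"xyz":[0,0,0],"gripper":0.6},{"twist":[0,0,0.185],"xyz":[0,0,0],"gripper":0.6},{"twist":[0,0,0.185],"xyz":[0,0,0],"gripper":0.6},{"twist":[0,0,0],"xyz":[0,0,0],"gripper":0.6}]}}

```text
clock: 4.38
ee_pos: [0.5456, 0.2773, 0.3037]
eef_rot: [[0.999, -0.033, -0.0], [-0.033, -0.999, -0.001], [-0.0, 0.001, -1.0]]
contact_force: [-0.3, 0.2, -0.1]
opening: 0.0512
grip_force: 0.0
```

Call:
{"name": "carry_out", "arguments": {"moves": [{"twist":[0,0,0],"xyz":[4.7,3.4,2],"gripper":0.6},{"twist":[0,0,0],"xyz":[4.7,3.4,2],"gripper":0.6},{"twist":[0,0,0],"xyz":[0,0,0],"gripper":0.6}]}}

```text
clock: 4.75
ee_pos: [0.6391, 0.2015, 0.2619]
eef_rot: [[0.999, -0.035, -0.002], [-0.035, -0.999, -0.003], [-0.002, 0.003, -1.0]]
contact_force: [-0.1, 0.4, 0.7]
opening: 0.0513
grip_force: 0.0
```

```bash
cat >> h.py <<'E'
def go(x,y,z,yaw=None,st=None):
    "rows needed: twist first (tool y heading yaw, deg), then shift in tool axes (cm)"
    st=st or bot.observe(); R=np.array(st['eef_rot']); p=np.array(st['ee_pos'])
    a=np.arctan2(R[1,1],R[0,1]); t=0
    if yaw is not None:
        t=(a-np.radians(yaw)+np.pi)%(2*np.pi)-np.pi
    Rn=R@cv2.Rodrigues(np.array([0,0,t]))[0]
    print('now',p.round(4),'yaw',round(np.degrees(a),1),'twist z',round(t,3),'shift cm before turn',((np.array([x,y,z])-p)@R*100).round(2),'after turn',((np.array([x,y,z])-p)@Rn*100).round(2))
E
python3 - <<'E'
from h import *
st=bot.observe(); im,d=bot.capture('wrist'); save('w1',im); P=cloud('wrist',d,st)
for q in ['tap_grip','lid_handle']:
    for r in bot.tip_of('wrist',q): print(q,r['confidence'],cam2w('wrist',r['position'],st).round(4))
rect('wrist','tap_grip',P,1,.08,.1); rect('wrist','lid_handle',P,1,.078,.095)
m=(P[...,2]>.08)&(P[...,2]<.1)&(abs(P[...,0]-.637)<.03)&(abs(P[...,1]-.206)<.03)
p=P[m]; print(cv2.minAreaRect((p[:,:2]*1000).astype(np.float32)),len(p),np.percentile(p[:,2],[5,50,95]))
go(.637,.206,.134,-91.5)
E
```

```text
tap_grip 0.87 [0.6445 0.2047 0.0788]
lid_handle 0.83 [0.5729 0.1512 0.0826]
wrist tap_grip 0.67 c [642.2 206.3] s [40.1 10. ] a 4.3 pca -175.7 n 612 z [0.085 0.088 0.089]
wrist lid_handle 0.61 c [605.2 171.8] s [136.6  46.2] a 32.1 pca -150.2 n 839 z [0.081 0.087 0.089]
((641.6326904296875, 206.29391479492188), (41.369773864746094, 10.015685081481934), 4.154964923858643) 626 [0.08500652 0.08767495 0.08889224]
now [0.6369 0.207  0.2645] yaw -91.8 twist z -0.005 shift cm before turn [1.000e-02 1.000e-01 1.305e+01] after turn [1.000e-02 1.000e-01 1.305e+01]
```

View pics/w1.png

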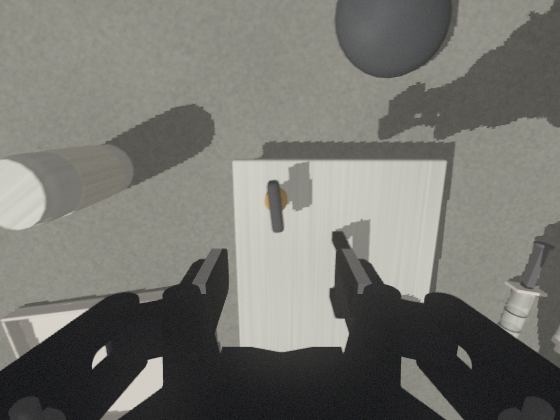

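The wrist view shows the tap bar at (276,206), turned about 4° (0.1 rad); the handle is at (340,270). I'll grip the bar next.

Call:
{"name": "carry_out", "arguments": {"moves": [{"twist":[0,0,-0.105],"xyz":[0.3,0.1,0],"gripper":0.6},{"twist":[0,0,0],"xyz":[0,0,4.4],"gripper":0.6},{"twist":[0,0,0],"xyz":[0,0,4.4],"gripper":0.6},{"twist":[0,0,0],"xyz":[0,0,4.2],"gripper":0.6},{"twist":[0,0,0],"xyz":[0,0,0],"gripper":0.3},{"twist":[0,0,0],"xyz":[0,0,0],"gripper":0},{"twist":[0,0,0],"xyz":[0,0,0],"gripper":0},{"twist":[0,0,0],"xyz":[0,0,0],"gripper":0}]}}

```text
clock: 6.0
ee_pos: [0.6409, 0.2052, 0.1361]
eef_rot: [[0.997, 0.071, 0.003], [0.071, -0.997, 0.001], [0.003, -0.001, -1.0]]
contact_force: [-1.5, 1.4, 9.4]
opening: 0.0101
grip_force: 29.7
```

Call:
{"name": "carry_out", "arguments": {"moves": [{"twist":[0,0,0],"xyz":[0,0,0],"gripper":0},{"twist":[0,0,0],"xyz":[0,0,0],"gripper":0}]}}

```text
clock: 6.25
ee_pos: [0.6409, 0.2052, 0.1361]
eef_rot: [[0.997, 0.071, 0.003], [0.071, -0.997, 0.001], [0.003, -0.001, -1.0]]
contact_force: [-1.4, 1.6, 9.3]
opening: 0.0102
grip_force: 29.7
```

Call:
{"name": "carry_out", "arguments": {"moves": [{"twist":[0,0,-0.18],"xyz":[0,0,-0.2],"gripper":0},{"twist":[0,0,-0.18],"xyz":[0,0,0],"gripper":0},{"twist":[0,0,-0.18],"xyz":[0,0,0],"gripper":0},{"twist":[0,0,-0.18],"xyz":[0,0,0],"gripper":0},{"twist":[0,0,-0.18],"xyz":[0,0,0],"gripper":0},{"twist":[0,0,-0.18],"xyz":[0,0,0],"gripper":0},{"twist":[0,0,-0.18],"xyz":[0,0,0],"gripper":0},{"twist":[0,0,-0.13],"xyz":[0,0,0],"gripper":0}]}}

```text
clock: 7.25
ee_pos: [0.6406, 0.2047, 0.1371]
eef_rot: [[0.105, 0.995, 0.001], [0.995, -0.105, -0.0], [0.0, 0.001, -1.0]]
contact_force: [-0.6, 0.5, -3.7]
opening: 0.0099
grip_force: 29.3
```

Call:
{"name": "carry_out", "arguments": {"moves": [{"twist":[0,0,0],"xyz":[0,0,0],"gripper":0},{"twist":[0,0,0],"xyz":[0,0,0],"gripper":0.6},{"twist":[0,0,0],"xyz":[0,0,0],"gripper":0.6},{"twist":[0,0,0],"xyz":[0,0,0],"gripper":0.6},{"twist":[0,0,0],"xyz":[0,0,-5],"gripper":0.6},{"twist":[0,0,0],"xyz":[0,0,-5],"gripper":0.6},{"twist":[0,0,0.18],"xyz":[0,0,0],"gripper":0.6},{"twist":[0,0,0.18],"xyz":[0,0,0],"gripper":0.6}]}}

```text
clock: 8.25
ee_pos: [0.6403, 0.2048, 0.2365]
eef_rot: [[0.459, 0.889, 0.001], [0.889, -0.459, 0.0], [0.001, 0.0, -1.0]]
contact_force: [0.2, 0.0, -0.1]
opening: 0.0512
grip_force: 0.0
```

Call:
{"name": "carry_out", "arguments": {"moves": [{"twist":[0,0,0.18],"xyz":[0,0,0],"gripper":0.8},{"twist":[0,0,0.18],"xyz":[0,0,0],"gripper":0.8},{"twist":[0,0,0.18],"xyz":[0,0,0],"gripper":0.8},{"twist":[0,0,0.18],"xyz":[0,0,0],"gripper":0.8},{"twist":[0,0,0.18],"xyz":[0,0,0],"gripper":0.8},{"twist":[0,0,0.18],"xyz":[0,0,0],"gripper":0.8},{"twist":[0,0,0.05],"xyz":[0,0,0],"gripper":0.8},{"twist":[0,0,0],"xyz":[0,0,0],"gripper":0.8}]}}

```text
clock: 9.25
ee_pos: [0.6402, 0.2049, 0.2358]
eef_rot: [[1.0, -0.029, -0.0], [-0.029, -1.0, -0.0], [-0.0, 0.0, -1.0]]
contact_force: [0.7, -0.9, 0.7]
opening: 0.0684
grip_force: 0.0
```

```bash
python3 - <<'E'
from h import *
st=bot.observe(); im,d=bot.capture('wrist'); save('w2',im); P=cloud('wrist',d,st)
for q in ['tap_grip','lid_handle']:
    for r in bot.tip_of('wrist',q): print(q,r['confidence'],cam2w('wrist',r['position'],st).round(4))
rect('wrist','tap_grip',P,1,.08,.1)
m=(P[...,2]>.078)&(P[...,2]<.095)&(abs(P[...,0]-.568)<.05)&(abs(P[...,1]-.149)<.02)
p=P[m]; print(cv2.minAreaRect((p[:,:2]*1000).astype(np.float32)),len(p),np.percentile(p[:,2],[5,50,95]))
m=(P[...,2]>.043)&(P[...,2]<.05); c=P[m]; print(cv2.minAreaRect((c[:,:2]*1000).astype(np.float32)))
im,d=bot.capture('top'); P=cloud('top',d); rect('top','tap_grip',P,1,.08,.1)
m=(P[...,2]>.043)&(P[...,2]<.05); c=P[m]
m=(P[...,2]>.075)&(P[...,2]<.095)&(abs(P[...,0]-.568)<.05)&(abs(P[...,1]-.149)<.02)
p=P[m]; print(cv2.minAreaRect((p[:,:2]*1000).astype(np.float32)),len(p))
go(.5685,.149,.15,-92.1)
E
```

```text
tap_grip 0.97 [0.6442 0.2045 0.0779]
lid_handle 0.65 [0.5714 0.1493 0.0846]
wrist tap_grip 0.84 c [641.7 204.7] s [42.  10.2] a 83.3 pca -96.5 n 832 z [0.082 0.087 0.089]
((571.9679565429688, 149.71546936035156), (12.220632553100586, 69.78793334960938), 87.90312957763672) 898 [0.07980899 0.08562072 0.08696503]
((631.2196044921875, 214.8732452392578), (331.4398498535156, 327.9776306152344), 88.94770812988281)
((568.958984375, 149.17129516601562), (12.217623710632324, 67.25972747802734), 86.52130889892578) 133
now [0.6403 0.2048 0.236 ] yaw -91.6 twist z 0.008 shift cm before turn [-7.02  5.78  8.6 ] after turn [-6.97  5.84  8.6 ]
```

View pics/w2.png

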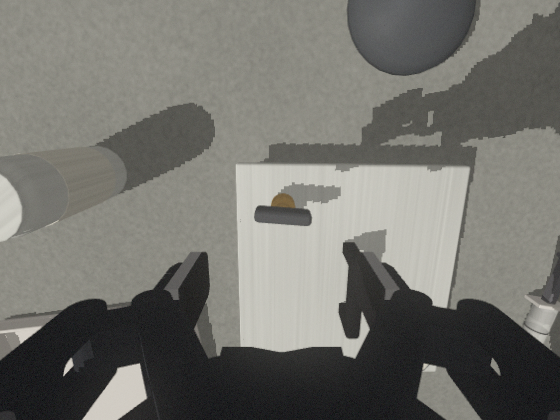

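The tap bar now lies crosswise at (283,215), at about 1.49 rad, so it is fully open. Next I grip the handle.

Call:
{"name": "carry_out", "arguments": {"moves": [{"twist":[0,0,0.008],"xyz":[-3.3,2.9,0],"gripper":0.8},{"twist":[0,0,0],"xyz":[-3.4,2.9,0],"gripper":0.8},{"twist":[0,0,0],"xyz":[0,0,5],"gripper":0.8},{"twist":[0,0,0],"xyz":[0,0,5.2],"gripper":0.8},{"twist":[0,0,0],"xyz":[0,0,0],"gripper":0},{"twist":[0,0,0],"xyz":[0,0,0],"gripper":0},{"twist":[0,0,0],"xyz":[0,0,0],"gripper":0},{"twist":[0,0,0],"xyz":[0,0,0],"gripper":0}], "grip_force": 60}}

```text
clock: 10.55
ee_pos: [0.572, 0.1491, 0.1359]
eef_rot: [[0.999, -0.037, 0.002], [-0.037, -0.999, 0.001], [0.002, -0.001, -1.0]]
contact_force: [-2.5, -0.6, 13.5]
opening: 0.0109
grip_force: 59.2
```

Call:
{"name": "carry_out", "arguments": {"moves": [{"twist":[0,0,0],"xyz":[0,0,0],"gripper":0},{"twist":[0,0,0],"xyz":[0,0,0],"gripper":0}]}}

```text
clock: 10.8
ee_pos: [0.572, 0.1491, 0.1359]
eef_rot: [[0.999, -0.037, 0.003], [-0.037, -0.999, 0.001], [0.002, -0.001, -1.0]]
contact_force: [-2.7, -0.6, 12.4]
opening: 0.0109
grip_force: 59.3
```

Call:
{"name": "carry_out", "arguments": {"moves": [{"twist":[0,0,0],"xyz":[0,0,-2],"gripper":0},{"twist":[0,0,0],"xyz":[0,0,-4],"gripper":0},{"twist":[0,0,0],"xyz":[0,0,-4],"gripper":0},{"twist":[0,0,0],"xyz":[-0.6,2.8,0],"gripper":0},{"twist":[0,0,0],"xyz":[-1.1,5.3,0],"gripper":0},{"twist":[0,0,0],"xyz":[-1.1,5.3,0],"gripper":0},{"twist":[0,0,0],"xyz":[-1.1,5.3,0],"gripper":0},{"twist":[0,0,0],"xyz":[-1.1,5.3,0],"gripper":0}]}}

```text
clock: 11.8
ee_pos: [0.512, -0.0904, 0.2349]
eef_rot: [[0.999, -0.037, 0.001], [-0.037, -0.999, -0.0], [0.001, -0.0, -1.0]]
contact_force: [0.8, -0.4, -5.2]
opening: 0.0109
grip_force: 59.8
```

Call:
{"name": "carry_out", "arguments": {"moves": [{"twist":[0,0,0],"xyz":[-1.1,5.3,0],"gripper":0},{"twist":[0,0,0],"xyz":[-1.1,5.3,0],"gripper":0},{"twist":[0,0,0],"xyz":[-1.1,5.3,0],"gripper":0},{"twist":[0,0,0],"xyz":[-1.1,5.3,0],"gripper":0},{"twist":[0,0,0],"xyz":[-1.1,5.3,0],"gripper":0},{"twist":[0,0,0],"xyz":[-0.6,3,0],"gripper":0},{"twist":[0,0,0],"xyz":[0,0,0],"gripper":0},{"twist":[0,0,0],"xyz":[0,0,0],"gripper":0}]}}

```text
clock: 12.8
ee_pos: [0.4408, -0.3807, 0.2344]
eef_rot: [[0.999, -0.037, 0.0], [-0.037, -0.999, 0.0], [0.0, -0.0, -1.0]]
contact_force: [-0.2, 0.7, -5.5]
opening: 0.0107
grip_force: 59.9
```

```bash
python3 - <<'E'
from h import *
go(.434,-.409,.104,-92)
im,d=bot.capture('top'); save('top2',im); P=cloud('top',d)
for q in ['chamber','tray','syringe_a_mid']:
    for r in bot.tip_of('top',q): print(q,r['confidence'],cam2w('top',r['position']).round(4))
m=(P[...,2]>.032)&(P[...,2]<.042)&(abs(P[...,0]-.568)<.13)&(abs(P[...,1]-.149)<.13)
p=P[m]; print(cv2.minAreaRect((p[:,:2]*1000).astype(np.float32)),len(p))
E
```

```text
now [ 0.4408 -0.3807  0.2344] yaw -92.1 twist z -0.002 shift cm before turn [-0.58  2.86 13.04] after turn [-0.59  2.86 13.04]
chamber 0.59 [ 0.5662  0.1484 -0.    ]
chamber 0.55 [0.4302 0.4085 0.0009]
tray 0.88 [0.4296 0.405  0.    ]
tray 0.26 [ 0.6523 -0.1472  0.0097]
syringe_a_mid 0.6 [ 0.6492 -0.1458  0.0128]
((558.1019287109375, 148.2561492919922), (183.59458923339844, 210.7526397705078), 89.1798095703125) 983
```

View pics/top2.png

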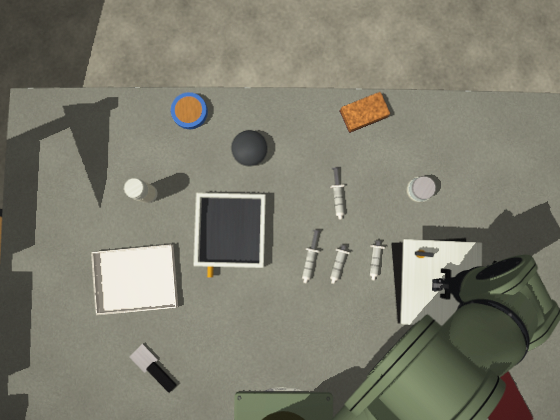

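The lid is held over the mat and the box stands open at (230,230). I'll lower the lid now.

Call:
{"name": "carry_out", "arguments": {"moves": [{"twist":[0,0,0],"xyz":[-0.6,2.8,0],"gripper":0},{"twist":[0,0,0],"xyz":[0,0,5],"gripper":0},{"twist":[0,0,0],"xyz":[0,0,5],"gripper":0},{"twist":[0,0,0],"xyz":[0,0,2],"gripper":0},{"twist":[0,0,0],"xyz":[0,0,0.8],"gripper":0},{"twist":[0,0,0],"xyz":[0,0,0.3],"gripper":0},{"twist":[0,0,0],"xyz":[0,0,0],"gripper":0}]}}

```text
clock: 13.88
ee_pos: [0.4339, -0.4094, 0.1041]
eef_rot: [[0.999, -0.037, 0.001], [-0.037, -0.999, -0.001], [0.001, 0.001, -1.0]]
contact_force: [0.1, -0.2, -4.0]
opening: 0.0107
grip_force: 60.0
```

Call:
{"name": "carry_out", "arguments": {"moves": [{"twist":[0,0,0],"xyz":[0,0,0.1],"gripper":0},{"twist":[0,0,0],"xyz":[0,0,0],"gripper":0.5},{"twist":[0,0,0],"xyz":[0,0,0],"gripper":0.7},{"twist":[0,0,0],"xyz":[0,0,0],"gripper":0.7},{"twist":[0,0,0],"xyz":[0,0,-5],"gripper":0.7},{"twist":[0,0,0],"xyz":[0,0,-5],"gripper":0.7},{"twist":[0,0,0],"xyz":[0,0,-5],"gripper":0.7},{"twist":[0,0,0],"xyz":[0,0,0],"gripper":0.7}]}}

```text
clock: 14.88
ee_pos: [0.434, -0.41, 0.2554]
eef_rot: [[0.999, -0.037, 0.004], [-0.037, -0.999, -0.004], [0.004, 0.004, -1.0]]
contact_force: [0.4, -0.2, -0.7]
opening: 0.0599
grip_force: 0.0
```

```bash
cat >> h.py <<'E'
def clusters(P,x0=.42,x1=.75,y0=-.27,y1=.03,zlo=.007,zhi=.035,zb=0):
    m=((P[...,2]>zlo)&(P[...,2]<zhi)&(P[...,0]>x0)&(P[...,0]<x1)&(P[...,1]>y0)&(P[...,1]<y1)).astype(np.uint8)
    n,L,S,C=cv2.connectedComponentsWithStats(m)
    for i in range(1,n):
        if S[i,4]<25: continue
        p=P[L==i]; q=p[:,:2]; c=q.mean(0); a=np.linalg.svd(q-c,full_matrices=False)[2][0]
        if a[0]>0: a=-a
        s=(q-c)@a; b=np.array([-a[1],a[0]]); w=(q-c)@b
        # width profile along axis, 5mm bins
        e=np.arange(s.min(),s.max(),.006); prof=[int(1000*np.ptp(w[(s>=k)&(s<k+.006)])) if ((s>=k)&(s<k+.006)).sum()>1 else 0 for k in e]
        nose=c+a*s.max(); print('n',len(p),'c',c.round(4),'axis(+x syringe) deg',round(float(np.degrees(np.arctan2(a[1],a[0]))),1),'len mm',round(1000*np.ptp(s)),'nose',nose.round(4),'mid~',(nose-a*.050).round(4),'prof tail->nose',prof)
E
python3 - <<'E'
from h import *
im,d=bot.capture('top'); P=cloud('top',d); clusters(P)
for r in bot.tip_of('top','lid_handle'): print(r['confidence'],cam2w('top',r['position']).round(4))
go(.648,-.146,.25)
E
```

```text
n 341 c [ 0.6623 -0.1443] axis(+x syringe) deg -174.7 len mm 142 nose [ 0.5989 -0.1502] mid~ [ 0.6487 -0.1456] prof tail->nose [16, 6, 8, 8, 8, 7, 6, 8, 34, 19, 21, 21, 18, 19, 19, 22, 20, 18, 19, 18, 22, 20, 8, 8]
n 341 c [ 0.4898 -0.0687] axis(+x syringe) deg 167.8 len mm 142 nose [ 0.4284 -0.0554] mid~ [ 0.4773 -0.066 ] prof tail->nose [14, 5, 8, 6, 8, 8, 7, 7, 27, 35, 19, 20, 20, 20, 21, 19, 21, 19, 21, 22, 21, 19, 16, 8]
n 294 c [ 0.4902 -0.2464] axis(+x syringe) deg 171.9 len mm 103 nose [ 0.4374 -0.2389] mid~ [ 0.4869 -0.246 ] prof tail->nose [18, 21, 34, 18, 22, 20, 19, 21, 20, 21, 18, 20, 22, 18, 18, 17, 7, 1]
n 286 c [ 0.4779 -0.1448] axis(+x syringe) deg 163.2 len mm 103 nose [ 0.4278 -0.1297] mid~ [ 0.4756 -0.1441] prof tail->nose [16, 9, 34, 19, 20, 20, 21, 19, 18, 19, 21, 19, 20, 20, 21, 19, 10, 2]
0.63 [ 0.4303 -0.41    0.0514]Traceback (most recent call last):
  File "<stdin>", line 4, in <module>
  File "h.py", line 37, in go
    Rn=R@cv2.Rodrigues(np.array([0,0,t]))[0]
         ~~~~~~~~~~~~~^^^^^^^^^^^^^^^^^^^
cv2.error: OpenCV(4.12.0) /io/opencv/modules/calib3d/src/calibration_base.cpp:151: error: (-210:Unsupported format or combination of formats) The matrices must have 32f or 64f data type in function 'Rodrigues'
```

Call:
{"name": "carry_out", "arguments": {"moves": [{"twist":[0,0,0],"xyz":[3.4,-4.5,0],"gripper":0.6},{"twist":[0,0,0],"xyz":[3.4,-4.5,0],"gripper":0.6},{"twist":[0,0,0],"xyz":[3.4,-4.5,0],"gripper":0.6},{"twist":[0,0,0],"xyz":[3.4,-4.5,0],"gripper":0.6},{"twist":[0,0,0],"xyz":[3.4,-4.5,0],"gripper":0.6},{"twist":[0,0,0],"xyz":[3.4,-4.5,0],"gripper":0.6},{"twist":[0,0,-0.13],"xyz":[0,0,0],"gripper":0.6},{"twist":[0,0,0],"xyz":[0,0,0],"gripper":0.6}], "grip_force": 30}}

```text
clock: 15.98
ee_pos: [0.6471, -0.147, 0.2507]
eef_rot: [[0.996, 0.092, -0.002], [0.092, -0.996, 0.0], [-0.002, -0.0, -1.0]]
contact_force: [-0.8, -0.4, -0.0]
opening: 0.0511
grip_force: 0.0
```

```bash
sed -i "s/np.array(\[0,0,t\])/np.array([0,0,float(t)])/" h.py; python3 - <<'E'
from h import *
st=bot.observe(); im,d=bot.capture('wrist'); save('w3',im); P=cloud('wrist',d,st); clusters(P,.56,.77,-.2,-.09)
go(.650,-.1456,.077,-84.7,st)
E
```

```text
n 2597 c [ 0.6699 -0.1441] axis(+x syringe) deg -174.6 len mm 142 nose [ 0.602  -0.1505] mid~ [ 0.6517 -0.1458] prof tail->nose [18, 8, 8, 8, 8, 8, 8, 8, 34, 20, 20, 20, 20, 20, 20, 20, 20, 20, 21, 21, 21, 21, 9, 8]
now [ 0.6471 -0.147   0.2507] yaw -84.7 twist z -0.0 shift cm before turn [ 0.33 -0.11 17.37] after turn [ 0.33 -0.11 17.37]
```

Call:
{"name": "carry_out", "arguments": {"moves": [{"twist":[0,0,0],"xyz":[0.3,-0.1,5.5],"gripper":0.6},{"twist":[0,0,0],"xyz":[0,0,5.5],"gripper":0.6},{"twist":[0,0,0],"xyz":[0,0,5],"gripper":0.6},{"twist":[0,0,0],"xyz":[0,0,1.4],"gripper":0.6},{"twist":[0,0,0],"xyz":[0,0,0],"gripper":0},{"twist":[0,0,0],"xyz":[0,0,0],"gripper":0},{"twist":[0,0,0],"xyz":[0,0,0],"gripper":0},{"twist":[0,0,0],"xyz":[0,0,0],"gripper":0}]}}

```text
clock: 17.02
ee_pos: [0.651, -0.1461, 0.0799]
eef_rot: [[0.996, 0.092, 0.003], [0.092, -0.996, -0.001], [0.002, 0.001, -1.0]]
contact_force: [-0.6, -1.0, 9.5]
opening: 0.0209
grip_force: 30.3
```

Call:
{"name": "carry_out", "arguments": {"moves": [{"twist":[0,0,0],"xyz":[0,0,-2],"gripper":0},{"twist":[0,0,0],"xyz":[0,0,-5],"gripper":0},{"twist":[0,0,0],"xyz":[0,0,-5],"gripper":0}]}}

```text
clock: 17.4
ee_pos: [0.6502, -0.1457, 0.2012]
eef_rot: [[0.996, 0.092, 0.001], [0.092, -0.996, -0.0], [0.001, 0.001, -1.0]]
contact_force: [0.8, -1.1, -0.5]
opening: 0.0209
grip_force: 29.5
```

```bash
python3 - <<'E'
from h import *
go(.543,.109,.19,-92.5)
im,d=bot.capture('top'); save('top3',im); P=cloud('top',d)
m=(P[...,2]>.034)&(P[...,2]<.044)&(abs(P[...,0]-.568)<.11)&(abs(P[...,1]-.149)<.11)
p=P[m]; print(cv2.minAreaRect((p[:,:2]*1000).astype(np.float32)),len(p),np.percentile(p[:,:2],[1,50,99],axis=0))
m=(P[...,2]>.006)&(P[...,2]<.02)&(abs(P[...,0]-.568)<.1)&(abs(P[...,1]-.149)<.1)
p=P[m]; print(cv2.minAreaRect((p[:,:2]*1000).astype(np.float32)),len(p),np.percentile(p[:,:2],[1,50,99],axis=0))
m=(P[...,2]>.015)&(P[...,2]<.03)&(abs(P[...,0]-.43)<.12)&(abs(P[...,1]-.407)<.14)
p=P[m]; print('tray',cv2.minAreaRect((p[:,:2]*1000).astype(np.float32)),len(p))
E
```

```text
now [ 0.6502 -0.1457  0.2012] yaw -84.7 twist z 0.136 shift cm before turn [ -8.33 -26.36   1.1 ] after turn [-11.83 -24.98   1.1 ]
((565.7392578125, 147.86172485351562), (183.10328674316406, 195.0636749267578), 88.98591613769531) 686 [[0.46996635 0.05685536]
 [0.58426636 0.16775938]
 [0.66258274 0.23966736]]
((565.7196044921875, 141.7103729248047), (176.53814697265625, 175.4312744140625), 88.99745178222656) 3640 [[0.48167972 0.06880149]
 [0.56893961 0.1519181 ]
 [0.65209051 0.22891238]]
tray ((430.62847900390625, 406.027587890625), (171.8260498046875, 221.75782775878906), 6.122106075286865) 508
```

Call:
{"name": "carry_out", "arguments": {"moves": [{"twist":[0,0,0],"xyz":[-1.7,-5.3,0],"gripper":0},{"twist":[0,0,0],"xyz":[-1.7,-5.3,0],"gripper":0},{"twist":[0,0,0],"xyz":[-1.7,-5.3,0],"gripper":0},{"twist":[0,0,0],"xyz":[-1.6,-5.3,0],"gripper":0},{"twist":[0,0,0],"xyz":[-1.6,-5.2,0],"gripper":0},{"twist":[0,0,0.12],"xyz":[0,0,0],"gripper":0},{"twist":[0,0,0],"xyz":[0,0,4],"gripper":0},{"twist":[0,0,0],"xyz":[0,0,0],"gripper":0}]}}

```text
clock: 18.45
ee_pos: [0.5426, 0.1095, 0.1576]
eef_rot: [[1.0, -0.027, -0.002], [-0.027, -1.0, 0.0], [-0.002, -0.0, -1.0]]
contact_force: [0.8, -0.4, -1.3]
opening: 0.0205
grip_force: 29.6
```

```bash
python3 - <<'E'
from h import *
go(.5435,.109,.091,-91.5)
E
```

```text
now [0.5426 0.1095 0.1576] yaw -91.6 twist z -0.001 shift cm before turn [0.1  0.05 6.66] after turn [0.1  0.05 6.66]
```

Call:
{"name": "carry_out", "arguments": {"moves": [{"twist":[0,0,0],"xyz":[0.1,0,4],"gripper":0},{"twist":[0,0,0],"xyz":[0,0,2.2],"gripper":0},{"twist":[0,0,0],"xyz":[0,0,0.5],"gripper":0},{"twist":[0,0,0],"xyz":[0,0,0],"gripper":0.45},{"twist":[0,0,0],"xyz":[0,0,0],"gripper":0.45},{"twist":[0,0,0],"xyz":[0,0,-2],"gripper":0.45},{"twist":[0,0,0],"xyz":[0,0,-5],"gripper":0.45},{"twist":[0,0,0],"xyz":[0,0,-5],"gripper":0.45}]}}

```text
clock: 19.45
ee_pos: [0.5441, 0.1093, 0.2132]
eef_rot: [[1.0, -0.028, 0.0], [-0.028, -1.0, -0.0], [0.0, 0.0, -1.0]]
contact_force: [1.7, 1.0, 0.3]
opening: 0.0383
grip_force: 0.0
```

```bash
python3 - <<'E'
from h import *
im,d=bot.capture('top'); save('top4',im); P=cloud('top',d); clusters(P)
go(.480,-.0662,.12,-102.2)
E
```

```text
n 339 c [ 0.4903 -0.0688] axis(+x syringe) deg 167.8 len mm 142 nose [ 0.4282 -0.0554] mid~ [ 0.4771 -0.066 ] prof tail->nose [15, 5, 8, 6, 7, 8, 7, 8, 27, 35, 20, 20, 19, 20, 21, 19, 20, 20, 21, 19, 21, 20, 15, 9]
n 293 c [ 0.4901 -0.2464] axis(+x syringe) deg 172.2 len mm 103 nose [ 0.4374 -0.2391] mid~ [ 0.4869 -0.2459] prof tail->nose [18, 21, 33, 20, 20, 21, 18, 19, 20, 22, 19, 20, 21, 18, 20, 19, 7, 3]
n 285 c [ 0.4779 -0.1448] axis(+x syringe) deg 163.3 len mm 103 nose [ 0.4275 -0.1297] mid~ [ 0.4754 -0.1441] prof tail->nose [16, 8, 35, 19, 19, 20, 19, 20, 19, 19, 20, 19, 21, 19, 21, 18, 8, 1]
now [0.5455 0.109  0.2189] yaw -91.6 twist z 0.185 shift cm before turn [-6.13 17.7   9.84] after turn [-2.76 18.53  9.84]
```

View pics/top4.png

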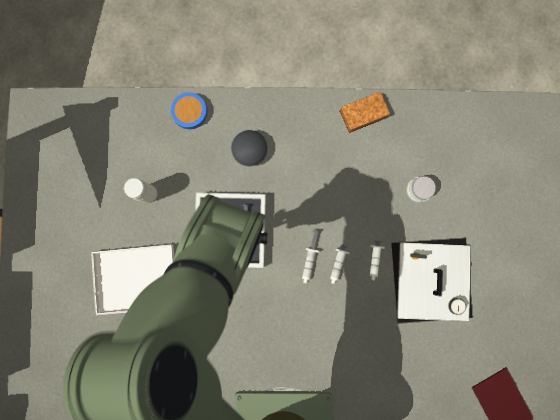

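The lid lies on the mat at (434,280) and the three remaining syringes haven't moved. The next charged one is at (313,255).

Call:
{"name": "carry_out", "arguments": {"moves": [{"twist":[0,0,0],"xyz":[-1.5,4.4,0],"gripper":0.6},{"twist":[0,0,0],"xyz":[-1.5,4.4,0],"gripper":0.6},{"twist":[0,0,0],"xyz":[-1.5,4.4,0],"gripper":0.6},{"twist":[0,0,0],"xyz":[-1.6,4.5,0],"gripper":0.6},{"twist":[0,0,0.18],"xyz":[0,0,0],"gripper":0.6},{"twist":[0,0,0.005],"xyz":[0,0,4.5],"gripper":0.6},{"twist":[0,0,0],"xyz":[0,0,0],"gripper":0.6}]}}

```text
clock: 20.38
ee_pos: [0.4778, -0.0658, 0.1652]
eef_rot: [[0.978, -0.211, -0.003], [-0.211, -0.978, 0.001], [-0.003, -0.0, -1.0]]
contact_force: [0.2, -0.2, 0.2]
opening: 0.0511
grip_force: 0.0
```

```bash
python3 - <<'E'
from h import *
go(.480,-.0662,.0775,-102.2)
E
```

```text
now [ 0.4778 -0.0658  0.1652] yaw -102.2 twist z 0.0 shift cm before turn [ 0.25 -0.01  8.77] after turn [ 0.25 -0.01  8.77]
```

Call:
{"name": "carry_out", "arguments": {"moves": [{"twist":[0,0,0],"xyz":[0.2,0,5],"gripper":0.6},{"twist":[0,0,0],"xyz":[0,0,3.6],"gripper":0.6},{"twist":[0,0,0],"xyz":[0,0,0],"gripper":0},{"twist":[0,0,0],"xyz":[0,0,0],"gripper":0},{"twist":[0,0,0],"xyz":[0,0,0],"gripper":0},{"twist":[0,0,0],"xyz":[0,0,0],"gripper":0},{"twist":[0,0,0],"xyz":[0,0,-2],"gripper":0},{"twist":[0,0,0],"xyz":[0,0,-5],"gripper":0}]}}

```text
clock: 21.38
ee_pos: [0.48, -0.0663, 0.151]
eef_rot: [[0.977, -0.211, -0.001], [-0.211, -0.977, 0.0], [-0.001, -0.0, -1.0]]
contact_force: [0.8, -0.1, -0.2]
opening: 0.0203
grip_force: 29.7
```

Call:
{"name": "carry_out", "arguments": {"moves": [{"twist":[0,0,0],"xyz":[0,0,-5],"gripper":0},{"twist":[0,0,0],"xyz":[0,0,0],"gripper":0}]}}

```text
clock: 21.62
ee_pos: [0.4812, -0.066, 0.2038]
eef_rot: [[0.978, -0.21, 0.005], [-0.21, -0.978, -0.001], [0.005, -0.001, -1.0]]
contact_force: [0.8, -0.5, -1.4]
opening: 0.0202
grip_force: 29.7
```

```bash
python3 - <<'E'
from h import *
go(.545,.189,.19,-91.5)
E
```

```text
now [ 0.4812 -0.066   0.2038] yaw -102.1 twist z -0.185 shift cm before turn [  0.88 -26.27   1.39] after turn [  5.71 -25.66   1.39]
```

Call:
{"name": "carry_out", "arguments": {"moves": [{"twist":[0,0,0],"xyz":[0.1,-5.2,0],"gripper":0},{"twist":[0,0,0],"xyz":[0.2,-5.3,0],"gripper":0},{"twist":[0,0,0],"xyz":[0.2,-5.3,0],"gripper":0},{"twist":[0,0,0],"xyz":[0.2,-5.3,0],"gripper":0},{"twist":[0,0,0],"xyz":[0.2,-5.2,0],"gripper":0},{"twist":[0,0,-0.18],"xyz":[0,0,0],"gripper":0},{"twist":[0,0,0],"xyz":[0,0,4],"gripper":0},{"twist":[0,0,0],"xyz":[0,0,0],"gripper":0}]}}

```text
clock: 22.62
ee_pos: [0.5436, 0.1888, 0.1586]
eef_rot: [[0.999, -0.033, -0.003], [-0.033, -0.999, -0.001], [-0.003, 0.001, -1.0]]
contact_force: [-0.4, -1.2, -0.2]
opening: 0.0203
grip_force: 29.8
```

```bash
python3 - <<'E'
from h import *
go(.545,.189,.0905,-91.5)
E
```

```text
now [0.5436 0.1888 0.1586] yaw -91.9 twist z -0.006 shift cm before turn [ 0.17 -0.03  6.81] after turn [ 0.17 -0.03  6.81]
```

Call:
{"name": "carry_out", "arguments": {"moves": [{"twist":[0,0,0],"xyz":[0.1,0,4],"gripper":0},{"twist":[0,0,0],"xyz":[0,0,2.3],"gripper":0},{"twist":[0,0,0],"xyz":[0,0,0.5],"gripper":0},{"twist":[0,0,0],"xyz":[0,0,0],"gripper":0.45},{"twist":[0,0,0],"xyz":[0,0,0],"gripper":0.45},{"twist":[0,0,0],"xyz":[0,0,-2],"gripper":0.45},{"twist":[0,0,0],"xyz":[0,0,-5],"gripper":0.45},{"twist":[0,0,0],"xyz":[0,0,-5],"gripper":0.45}]}}

```text
clock: 23.62
ee_pos: [0.5454, 0.1886, 0.215]
eef_rot: [[0.999, -0.033, 0.001], [-0.033, -0.999, -0.0], [0.001, 0.0, -1.0]]
contact_force: [-0.4, 0.7, 0.1]
opening: 0.0385
grip_force: 0.0
```

```bash
python3 - <<'E'
from h import *
im,d=bot.capture('top'); P=cloud('top',d); clusters(P)
go(.478,-.1442,.12,-106.8)
E
```

```text
n 294 c [ 0.4902 -0.2464] axis(+x syringe) deg 171.9 len mm 103 nose [ 0.4375 -0.2389] mid~ [ 0.487 -0.246] prof tail->nose [18, 21, 34, 19, 20, 21, 19, 19, 21, 23, 18, 18, 21, 19, 18, 18, 7, 3]
n 285 c [ 0.4778 -0.1448] axis(+x syringe) deg 163.2 len mm 103 nose [ 0.4276 -0.1297] mid~ [ 0.4755 -0.1441] prof tail->nose [17, 8, 33, 18, 20, 18, 20, 19, 19, 19, 21, 19, 21, 19, 21, 19, 8, 2]
now [0.5469 0.1885 0.221 ] yaw -91.9 twist z 0.26 shift cm before turn [-5.86 33.49 10.  ] after turn [ 2.95 33.87 10.  ]
```

6 rows of (-1.0, 5.55), then turn.

Call:
{"name": "carry_out", "arguments": {"moves": [{"twist":[0,0,0],"xyz":[-0.9,5.5,0],"gripper":0.6},{"twist":[0,0,0],"xyz":[-1,5.6,0],"gripper":0.6},{"twist":[0,0,0],"xyz":[-1,5.6,0],"gripper":0.6},{"twist":[0,0,0],"xyz":[-1,5.6,0],"gripper":0.6},{"twist":[0,0,0],"xyz":[-1,5.6,0],"gripper":0.6},{"twist":[0,0,0],"xyz":[-1,5.6,0],"gripper":0.6},{"twist":[0,0,0.13],"xyz":[0,0,0],"gripper":0.6},{"twist":[0,0,0.13],"xyz":[0,0,0],"gripper":0.6}]}}

```text
clock: 24.68
ee_pos: [0.4756, -0.1449, 0.2134]
eef_rot: [[0.956, -0.294, 0.002], [-0.294, -0.956, 0.0], [0.002, -0.0, -1.0]]
contact_force: [-0.5, 0.6, -0.1]
opening: 0.0509
grip_force: 0.0
```

Call:
{"name": "carry_out", "arguments": {"moves": [{"twist":[0,0,0],"xyz":[0,0,5],"gripper":0.6},{"twist":[0,0,0],"xyz":[0,0,0],"gripper":0.6}]}}

```text
clock: 24.92
ee_pos: [0.4751, -0.1439, 0.1615]
eef_rot: [[0.957, -0.289, -0.002], [-0.288, -0.957, 0.001], [-0.003, -0.0, -1.0]]
contact_force: [-0.3, -0.6, 0.7]
opening: 0.0512
grip_force: 0.0
```

```bash
python3 - <<'E'
from h import *
go(.478,-.1442,.0775,-106.8)
E
```

```text
now [ 0.4751 -0.1439  0.1615] yaw -106.8 twist z 0.001 shift cm before turn [ 0.31 -0.05  8.4 ] after turn [ 0.31 -0.05  8.4 ]
```

Call:
{"name": "carry_out", "arguments": {"moves": [{"twist":[0,0,0],"xyz":[0.3,0,5],"gripper":0.6},{"twist":[0,0,0],"xyz":[0,0,3.3],"gripper":0.6},{"twist":[0,0,0],"xyz":[0,0,0],"gripper":0},{"twist":[0,0,0],"xyz":[0,0,0],"gripper":0},{"twist":[0,0,0],"xyz":[0,0,0],"gripper":0},{"twist":[0,0,0],"xyz":[0,0,0],"gripper":0},{"twist":[0,0,0],"xyz":[0,0,-2],"gripper":0},{"twist":[0,0,0],"xyz":[0,0,-5],"gripper":0}]}}

```text
clock: 25.92
ee_pos: [0.4784, -0.1448, 0.1504]
eef_rot: [[0.958, -0.288, -0.001], [-0.288, -0.958, 0.0], [-0.001, -0.0, -1.0]]
contact_force: [1.2, -0.3, -0.9]
opening: 0.0207
grip_force: 29.8
```

Call:
{"name": "carry_out", "arguments": {"moves": [{"twist":[0,0,0],"xyz":[0,0,-5],"gripper":0},{"twist":[0,0,-0.14],"xyz":[0,0,0],"gripper":0},{"twist":[0,0,-0.13],"xyz":[0,0,0],"gripper":0},{"twist":[0,0,-0.13],"xyz":[0,0,0],"gripper":0},{"twist":[0,0,0],"xyz":[0,0,0],"gripper":0}]}}

```text
clock: 26.55
ee_pos: [0.4787, -0.145, 0.2003]
eef_rot: [[0.994, 0.107, 0.001], [0.107, -0.994, -0.0], [0.001, 0.0, -1.0]]
contact_force: [-1.2, 0.1, -0.7]
opening: 0.0206
grip_force: 29.8
```

```bash
python3 - <<'E'
from h import *
go(.424,.456,.2,-84)
E
```

```text
now [ 0.4787 -0.145   0.2003] yaw -83.9 twist z 0.002 shift cm before turn [ 9.800e-01 -6.034e+01  1.000e-02] after turn [ 8.400e-01 -6.034e+01  1.000e-02]
```

Call:
{"name": "carry_out", "arguments": {"moves": [{"twist":[0,0,0],"xyz":[0.1,-5.5,0],"gripper":0},{"twist":[0,0,0],"xyz":[0.1,-5.5,0],"gripper":0},{"twist":[0,0,0],"xyz":[0.1,-5.5,0],"gripper":0},{"twist":[0,0,0],"xyz":[0.1,-5.5,0],"gripper":0},{"twist":[0,0,0],"xyz":[0.1,-5.5,0],"gripper":0},{"twist":[0,0,0],"xyz":[0.1,-5.5,0],"gripper":0},{"twist":[0,0,0],"xyz":[0.1,-5.5,0],"gripper":0},{"twist":[0,0,0],"xyz":[0.1,-5.5,0],"gripper":0}]}}

```text
clock: 27.55
ee_pos: [0.4388, 0.2955, 0.1999]
eef_rot: [[0.995, 0.104, 0.001], [0.104, -0.995, 0.0], [0.001, -0.0, -1.0]]
contact_force: [0.9, 0.4, -0.4]
opening: 0.0206
grip_force: 29.8
```

Call:
{"name": "carry_out", "arguments": {"moves": [{"twist":[0,0,0],"xyz":[0.1,-5.5,0],"gripper":0},{"twist":[0,0,0],"xyz":[0,-5.5,0],"gripper":0},{"twist":[0,0,0],"xyz":[0,-5.3,0],"gripper":0},{"twist":[0,0,0],"xyz":[0,0,4],"gripper":0},{"twist":[0,0,0],"xyz":[0,0,0],"gripper":0}]}}

```text
clock: 28.18
ee_pos: [0.4218, 0.4552, 0.1578]
eef_rot: [[0.994, 0.105, -0.002], [0.105, -0.994, -0.003], [-0.002, 0.003, -1.0]]
contact_force: [0.8, 0.4, 0.5]
opening: 0.0208
grip_force: 29.8
```

```bash
python3 - <<'E'
from h import *
go(.424,.456,.0845,-84)
E
```

```text
now [0.4218 0.4552 0.1578] yaw -83.9 twist z 0.001 shift cm before turn [ 0.24 -0.08  7.33] after turn [ 0.24 -0.08  7.33]
```

Call:
{"name": "carry_out", "arguments": {"moves": [{"twist":[0,0,0],"xyz":[0.2,-0.1,4],"gripper":0},{"twist":[0,0,0],"xyz":[0,0,2.8],"gripper":0},{"twist":[0,0,0],"xyz":[0,0,0.5],"gripper":0},{"twist":[0,0,0],"xyz":[0,0,0],"gripper":0.5},{"twist":[0,0,0],"xyz":[0,0,0],"gripper":0.5},{"twist":[0,0,0],"xyz":[0,0,-2],"gripper":0.5},{"twist":[0,0,0],"xyz":[0,0,-5],"gripper":0.5},{"twist":[0,0,0],"xyz":[0,0,-5],"gripper":0.5}]}}

```text
clock: 29.18
ee_pos: [0.4247, 0.4565, 0.2092]
eef_rot: [[0.994, 0.107, 0.001], [0.107, -0.994, 0.0], [0.001, -0.0, -1.0]]
contact_force: [-0.0, 0.6, 0.1]
opening: 0.0426
grip_force: 0.0
```

```bash
python3 - <<'E'
from h import *
im,d=bot.capture('top'); P=cloud('top',d); clusters(P)
go(.490,-.246,.12,-98)
E
```

```text
n 292 c [ 0.4901 -0.2464] axis(+x syringe) deg 171.7 len mm 103 nose [ 0.4375 -0.2388] mid~ [ 0.487 -0.246] prof tail->nose [17, 20, 34, 18, 21, 21, 18, 21, 21, 22, 18, 20, 26, 18, 18, 15, 7, 3]
now [0.4262 0.4571 0.2156] yaw -83.9 twist z 0.247 shift cm before turn [-1.24 70.63  9.26] after turn [16.05 68.79  9.26]
```

Call:
{"name": "carry_out", "arguments": {"moves": [{"twist":[0,0,0],"xyz":[-0.1,5.9,0],"gripper":0.6},{"twist":[0,0,0],"xyz":[-0.1,5.9,0],"gripper":0.6},{"twist":[0,0,0],"xyz":[-0.1,5.9,0],"gripper":0.6},{"twist":[0,0,0],"xyz":[-0.1,5.9,0],"gripper":0.6},{"twist":[0,0,0],"xyz":[-0.1,5.9,0],"gripper":0.6},{"twist":[0,0,0],"xyz":[-0.1,5.9,0],"gripper":0.6},{"twist":[0,0,0],"xyz":[-0.1,5.9,0],"gripper":0.6},{"twist":[0,0,0],"xyz":[-0.1,5.9,0],"gripper":0.6}]}}

```text
clock: 30.22
ee_pos: [0.4676, -0.0154, 0.2074]
eef_rot: [[0.994, 0.107, 0.002], [0.107, -0.994, 0.0], [0.002, -0.0, -1.0]]
contact_force: [1.0, 0.8, -0.9]
opening: 0.0511
grip_force: 0.0
```

Call:
{"name": "carry_out", "arguments": {"moves": [{"twist":[0,0,0],"xyz":[-0.1,5.9,0],"gripper":0.6},{"twist":[0,0,0],"xyz":[-0.1,5.9,0],"gripper":0.6},{"twist":[0,0,0],"xyz":[-0.1,5.8,0],"gripper":0.6},{"twist":[0,0,0],"xyz":[-0.1,5.8,0],"gripper":0.6},{"twist":[0,0,0.125],"xyz":[0,0,0],"gripper":0.6},{"twist":[0,0,0.125],"xyz":[0,0,0],"gripper":0.6},{"twist":[0,0,0],"xyz":[0,0,5],"gripper":0.6},{"twist":[0,0,0],"xyz":[0,0,0],"gripper":0.6}]}}

```text
clock: 31.22
ee_pos: [0.4879, -0.2461, 0.1554]
eef_rot: [[0.99, -0.142, -0.002], [-0.142, -0.99, 0.001], [-0.003, -0.001, -1.0]]
contact_force: [-0.8, -1.8, 1.7]
opening: 0.0515
grip_force: 0.0
```

```bash
python3 - <<'E'
from h import *
st=bot.observe(); im,d=bot.capture('wrist'); P=cloud('wrist',d,st); clusters(P,.4,.6,-.3,-.2)
go(.490,-.246,.0775,-98)
E
```

```text
n 4291 c [ 0.4954 -0.2472] axis(+x syringe) deg 172.5 len mm 106 nose [ 0.4375 -0.2395] mid~ [ 0.487 -0.246] prof tail->nose [17, 8, 35, 20, 20, 21, 20, 20, 20, 21, 21, 21, 20, 20, 21, 21, 14, 8]
now [ 0.4884 -0.2467  0.157 ] yaw -98.2 twist z -0.003 shift cm before turn [ 0.15 -0.09  7.95] after turn [ 0.15 -0.09  7.95]
```

Call:
{"name": "carry_out", "arguments": {"moves": [{"twist":[0,0,0],"xyz":[0,0,5],"gripper":0.6},{"twist":[0,0,0],"xyz":[0,0,2.9],"gripper":0.6},{"twist":[0,0,0],"xyz":[0,0,0],"gripper":0},{"twist":[0,0,0],"xyz":[0,0,0],"gripper":0},{"twist":[0,0,0],"xyz":[0,0,0],"gripper":0},{"twist":[0,0,0],"xyz":[0,0,0],"gripper":0},{"twist":[0,0,0],"xyz":[0,0,-2],"gripper":0},{"twist":[0,0,0],"xyz":[0,0,-5],"gripper":0}]}}

```text
clock: 32.28
ee_pos: [0.4884, -0.2463, 0.1483]
eef_rot: [[0.99, -0.142, -0.001], [-0.142, -0.99, 0.0], [-0.001, -0.0, -1.0]]
contact_force: [1.0, 0.7, -0.1]
opening: 0.0208
grip_force: 29.7
```

Call:
{"name": "carry_out", "arguments": {"moves": [{"twist":[0,0,0],"xyz":[0,0,-5],"gripper":0},{"twist":[0,0,-0.125],"xyz":[0,0,0],"gripper":0},{"twist":[0,0,-0.125],"xyz":[0,0,0],"gripper":0},{"twist":[0,0,0],"xyz":[0,0,0],"gripper":0}]}}

```text
clock: 32.78
ee_pos: [0.4888, -0.2466, 0.1984]
eef_rot: [[0.994, 0.107, 0.002], [0.107, -0.994, -0.001], [0.002, 0.001, -1.0]]
contact_force: [-0.3, -0.2, -0.8]
opening: 0.0204
grip_force: 29.7
```

```bash
python3 - <<'E'
from h import *
go(.434,.361,.2,-84)
E
```

```text
now [ 0.4888 -0.2466  0.1984] yaw -83.9 twist z 0.002 shift cm before turn [  1.04 -60.99  -0.2 ] after turn [  0.91 -61.    -0.2 ]
```

Call:
{"name": "carry_out", "arguments": {"moves": [{"twist":[0,0,0],"xyz":[0.1,-5.5,0],"gripper":0},{"twist":[0,0,0],"xyz":[0.1,-5.5,0],"gripper":0},{"twist":[0,0,0],"xyz":[0.1,-5.5,0],"gripper":0},{"twist":[0,0,0],"xyz":[0.1,-5.5,0],"gripper":0},{"twist":[0,0,0],"xyz":[0.1,-5.5,0],"gripper":0},{"twist":[0,0,0],"xyz":[0.1,-5.5,0],"gripper":0},{"twist":[0,0,0],"xyz":[0.1,-5.5,0],"gripper":0},{"twist":[0,0,0],"xyz":[0.1,-5.5,0],"gripper":0}]}}

```text
clock: 33.78
ee_pos: [0.4491, 0.1938, 0.1977]
eef_rot: [[0.995, 0.104, 0.001], [0.104, -0.995, 0.0], [0.001, -0.0, -1.0]]
contact_force: [1.6, 0.1, -0.0]
opening: 0.0207
grip_force: 29.7
```

Call:
{"name": "carry_out", "arguments": {"moves": [{"twist":[0,0,0],"xyz":[0.1,-5.7,0],"gripper":0},{"twist":[0,0,0],"xyz":[0.1,-5.7,0],"gripper":0},{"twist":[0,0,0],"xyz":[0,-5.6,0],"gripper":0},{"twist":[0,0,0],"xyz":[0,0,4],"gripper":0},{"twist":[0,0,0],"xyz":[0,0,0],"gripper":0}]}}

```text
clock: 34.4
ee_pos: [0.4323, 0.3608, 0.1559]
eef_rot: [[0.994, 0.105, -0.002], [0.105, -0.994, -0.002], [-0.002, 0.002, -1.0]]
contact_force: [0.1, 0.3, -0.1]
opening: 0.0205
grip_force: 29.8
```

```bash
python3 - <<'E'
from h import *
go(.434,.361,.0845,-84)
E
```

```text
now [0.4323 0.3608 0.1559] yaw -84.0 twist z 0.001 shift cm before turn [ 0.19 -0.02  7.14] after turn [ 0.19 -0.02  7.14]
```

Call:
{"name": "carry_out", "arguments": {"moves": [{"twist":[0,0,0],"xyz":[0.2,0,4],"gripper":0},{"twist":[0,0,0],"xyz":[0,0,2.6],"gripper":0},{"twist":[0,0,0],"xyz":[0,0,0.5],"gripper":0},{"twist":[0,0,0],"xyz":[0,0,0],"gripper":0.5},{"twist":[0,0,0],"xyz":[0,0,0],"gripper":0.5},{"twist":[0,0,0],"xyz":[0,0,-2],"gripper":0.5},{"twist":[0,0,0],"xyz":[0,0,-5],"gripper":0.5},{"twist":[0,0,0],"xyz":[0,0,-5],"gripper":0.5}]}}

```text
clock: 35.4
ee_pos: [0.4349, 0.361, 0.209]
eef_rot: [[0.994, 0.107, 0.001], [0.107, -0.994, -0.0], [0.001, 0.0, -1.0]]
contact_force: [-1.0, -0.0, -1.0]
opening: 0.0423
grip_force: 0.0
```

Call:
{"name": "carry_out", "arguments": {"moves": [{"twist":[0,0,0],"xyz":[0,6,-1],"gripper":0.7},{"twist":[0,0,0],"xyz":[0,6,-1],"gripper":0.7},{"twist":[0,0,0],"xyz":[0,6,-1],"gripper":0.7},{"twist":[0,0,0],"xyz":[0,6,0],"gripper":0.7},{"twist":[0,0,0],"xyz":[0,6,0],"gripper":0.7},{"twist":[0,0,0],"xyz":[0,6,0],"gripper":0.7},{"twist":[0,0,0],"xyz":[0,6,0],"gripper":0.7},{"twist":[0,0,0],"xyz":[0,6,0],"gripper":0.7}]}}

```text
clock: 36.4
ee_pos: [0.4864, -0.1181, 0.2376]
eef_rot: [[0.994, 0.107, 0.001], [0.107, -0.994, -0.0], [0.001, 0.0, -1.0]]
contact_force: [1.6, 0.2, 0.4]
opening: 0.0599
grip_force: 0.0
```

Call:
{"name": "carry_out", "arguments": {"moves": [{"twist":[0,0,0.07],"xyz":[0,6,0],"gripper":0.7},{"twist":[0,0,0.07],"xyz":[0,6,0],"gripper":0.7},{"twist":[0,0,0],"xyz":[0,6,0],"gripper":0.7},{"twist":[0,0,0],"xyz":[0,5,0],"gripper":0.7},{"twist":[0,0,0],"xyz":[0,0,0],"gripper":0.7},{"twist":[0,0,0],"xyz":[0,0,0],"gripper":0.7}]}}

```text
clock: 37.15
ee_pos: [0.4917, -0.3451, 0.2371]
eef_rot: [[0.999, -0.032, 0.0], [-0.032, -0.999, -0.0], [0.0, 0.0, -1.0]]
contact_force: [-0.5, 1.3, -0.0]
opening: 0.0592
grip_force: 0.0
```

```bash
python3 - <<'E'
from h import *
st=bot.observe(); im,d=bot.capture('wrist'); P=cloud('wrist',d,st)
m=(P[...,2]>.045)&(P[...,2]<.06)&(abs(P[...,0]-.434)<.06)&(abs(P[...,1]+.41)<.025)
p=P[m]; print('handle',len(p), cv2.minAreaRect((p[:,:2]*1000).astype(np.float32)) if len(p) else 0)
for r in bot.tip_of('wrist','tap_grip'): print(r['confidence'],cam2w('wrist',r['position'],st).round(3))
rect('wrist','tap_grip',P,1,.045,.07)
go(.434,-.4094,.104,-92.1)
im,d=bot.capture('top'); P=cloud('top',d)
print('bench'); clusters(P,.42,.75,-.27,.03)
print('box'); clusters(P,.49,.65,.08,.22,.017,.035)
print('tray'); clusters(P,.36,.50,.31,.5,.011,.035)
save('top5',im[180:330,80:480].repeat(2,0).repeat(2,1))
E
```

```text
handle 305 ((434.57952880859375, -408.721923828125), (12.18030071258545, 67.38549041748047), 88.3719482421875)
0.89 [ 0.505 -0.353  0.046]
wrist tap_grip 0.63 c [ 503.1 -353.2] s [41.4 10.5] a 84.0 pca -96.3 n 672 z [0.048 0.056 0.057]
now [ 0.4922 -0.3444  0.2366] yaw -91.8 twist z 0.006 shift cm before turn [-5.62  6.68 13.26] after turn [-5.58  6.71 13.26]
bench
box
n 318 c [0.5536 0.1861] axis(+x syringe) deg 179.4 len mm 143 nose [0.4904 0.1867] mid~ [0.5404 0.1862] prof tail->nose [13, 8, 8, 8, 8, 7, 7, 2, 18, 32, 16, 17, 16, 15, 15, 18, 18, 18, 19, 18, 18, 20, 18, 7]
n 329 c [0.558  0.1084] axis(+x syringe) deg 178.5 len mm 140 nose [0.4939 0.1102] mid~ [0.5439 0.1088] prof tail->nose [16, 5, 5, 8, 8, 8, 8, 8, 33, 19, 21, 21, 19, 19, 19, 18, 18, 18, 18, 18, 18, 21, 5, 4]
tray
n 317 c [0.4364 0.3584] axis(+x syringe) deg -173.5 len mm 106 nose [0.3832 0.3524] mid~ [0.4329 0.358 ] prof tail->nose [15, 7, 36, 19, 19, 22, 19, 19, 20, 21, 21, 21, 18, 18, 20, 22, 9, 6]
n 318 c [0.4247 0.4526] axis(+x syringe) deg -174.6 len mm 106 nose [0.3708 0.4475] mid~ [0.4206 0.4522] prof tail->nose [14, 12, 35, 17, 17, 19, 20, 21, 20, 20, 17, 19, 17, 20, 20, 21, 9, 9]
```

View pics/top5.png

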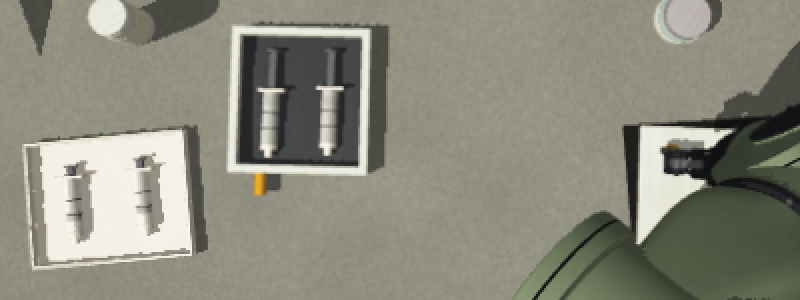

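Both charged syringes lie in the box at (270,100) and (330,100) in the crop. Both spent ones lie in the tray at (73,200) and (143,195). I'll fetch the lid.

Call:
{"name": "carry_out", "arguments": {"moves": [{"twist":[0,0,0.006],"xyz":[-2.8,3.3,0],"gripper":0.7},{"twist":[0,0,0],"xyz":[-2.8,3.4,0],"gripper":0.7},{"twist":[0,0,0],"xyz":[0,0,5],"gripper":0.7},{"twist":[0,0,0],"xyz":[0,0,5],"gripper":0.7},{"twist":[0,0,0],"xyz":[0,0,3.2],"gripper":0.7},{"twist":[0,0,0],"xyz":[0,0,0],"gripper":0},{"twist":[0,0,0],"xyz":[0,0,0],"gripper":0},{"twist":[0,0,0],"xyz":[0,0,0],"gripper":0}], "grip_force": 60}}

```text
clock: 38.35
ee_pos: [0.434, -0.4106, 0.1058]
eef_rot: [[0.999, -0.038, 0.002], [-0.038, -0.999, -0.001], [0.002, 0.001, -1.0]]
contact_force: [-0.7, 3.4, 4.6]
opening: 0.0106
grip_force: 58.5
```

Call:
{"name": "carry_out", "arguments": {"moves": [{"twist":[0,0,0],"xyz":[0,0,0],"gripper":0},{"twist":[0,0,0],"xyz":[0,0,0],"gripper":0},{"twist":[0,0,0],"xyz":[0,0,0],"gripper":0}]}}

```text
clock: 38.72
ee_pos: [0.434, -0.4106, 0.1058]
eef_rot: [[0.999, -0.038, 0.002], [-0.038, -0.999, -0.001], [0.002, 0.001, -1.0]]
contact_force: [-1.6, 2.7, 10.2]
opening: 0.0106
grip_force: 59.3
```

Call:
{"name": "carry_out", "arguments": {"moves": [{"twist":[0,0,0],"xyz":[0,0,-2],"gripper":0},{"twist":[0,0,0],"xyz":[0,0,-5],"gripper":0},{"twist":[0,0,0],"xyz":[0,0,-4],"gripper":0},{"twist":[0,0,0],"xyz":[0.6,-2.8,0],"gripper":0},{"twist":[0,0,0],"xyz":[1,-5.2,0],"gripper":0},{"twist":[0,0,0],"xyz":[1,-5.2,0],"gripper":0},{"twist":[0,0,0],"xyz":[1,-5.2,0],"gripper":0},{"twist":[0,0,0],"xyz":[1,-5.2,0],"gripper":0}]}}

```text
clock: 39.72
ee_pos: [0.4887, -0.1746, 0.2155]
eef_rot: [[0.999, -0.038, 0.002], [-0.038, -0.999, -0.0], [0.002, -0.0, -1.0]]
contact_force: [1.6, 0.4, -5.6]
opening: 0.0107
grip_force: 59.6
```

Call:
{"name": "carry_out", "arguments": {"moves": [{"twist":[0,0,0],"xyz":[1,-5.2,0],"gripper":0},{"twist":[0,0,0],"xyz":[1.1,-5.2,0],"gripper":0},{"twist":[0,0,0],"xyz":[1.1,-5.2,0],"gripper":0},{"twist":[0,0,0],"xyz":[1.1,-5.2,0],"gripper":0},{"twist":[0,0,0],"xyz":[1.1,-5.2,0],"gripper":0},{"twist":[0,0,0],"xyz":[1.1,-5.2,0],"gripper":0},{"twist":[0,0,-0.014],"xyz":[0.2,-1.5,0],"gripper":0},{"twist":[0,0,0],"xyz":[0,0,0],"gripper":0}]}}

```text
clock: 40.72
ee_pos: [0.5677, 0.1485, 0.2148]
eef_rot: [[1.0, -0.023, 0.001], [-0.023, -1.0, 0.0], [0.001, -0.0, -1.0]]
contact_force: [0.7, -1.3, -5.5]
opening: 0.0109
grip_force: 59.7
```

```bash
python3 - <<'E'
from h import *
go(.569,.148,.1365,-91.3)
E
```

```text
now [0.5677 0.1485 0.2148] yaw -91.3 twist z 0.0 shift cm before turn [0.13 0.04 7.83] after turn [0.13 0.04 7.83]
```

Call:
{"name": "carry_out", "arguments": {"moves": [{"twist":[0,0,0],"xyz":[0.1,0,4],"gripper":0},{"twist":[0,0,0],"xyz":[0,0,2.8],"gripper":0},{"twist":[0,0,0],"xyz":[0,0,0.6],"gripper":0},{"twist":[0,0,0],"xyz":[0,0,0.3],"gripper":0},{"twist":[0,0,0],"xyz":[0,0,0],"gripper":0}]}}

```text
clock: 41.35
ee_pos: [0.5692, 0.1475, 0.138]
eef_rot: [[1.0, -0.025, 0.001], [-0.025, -1.0, 0.0], [0.001, -0.0, -1.0]]
contact_force: [-0.5, 0.1, -6.0]
opening: 0.0106
grip_force: 59.8
```

Still carrying the weight; a little lower, then release and look.

Call:
{"name": "carry_out", "arguments": {"moves": [{"twist":[0,0,0],"xyz":[0,0,0.15],"gripper":0},{"twist":[0,0,0],"xyz":[0,0,0.1],"gripper":0},{"twist":[0,0,0],"xyz":[0,0,0],"gripper":0}]}}

```text
clock: 41.72
ee_pos: [0.5692, 0.1476, 0.1376]
eef_rot: [[1.0, -0.024, 0.002], [-0.024, -1.0, 0.001], [0.002, -0.001, -1.0]]
contact_force: [-15.6, -1.6, 43.9]
opening: 0.0108
grip_force: 66.5
```

Call:
{"name": "carry_out", "arguments": {"moves": [{"twist":[0,0,0],"xyz":[0,0,0],"gripper":0.7},{"twist":[0,0,0],"xyz":[0,0,0],"gripper":0.7},{"twist":[0,0,0],"xyz":[0,0,0],"gripper":0.7},{"twist":[0,0,0],"xyz":[0,0,-5],"gripper":0.7},{"twist":[0,0,0],"xyz":[0,0,-5],"gripper":0.7},{"twist":[0,0,0],"xyz":[3.5,-2.9,0],"gripper":0.7},{"twist":[0,0,0],"xyz":[3.5,-2.9,0],"gripper":0.7},{"twist":[0,0,0],"xyz":[0,0,0],"gripper":0.7}]}}

```text
clock: 42.72
ee_pos: [0.6413, 0.2058, 0.2335]
eef_rot: [[1.0, -0.022, 0.0], [-0.022, -1.0, -0.0], [0.0, 0.0, -1.0]]
contact_force: [-1.1, -2.0, -0.4]
opening: 0.0597
grip_force: 0.0
```

```bash
python3 - <<'E'
from h import *
st=bot.observe(); im,d=bot.capture('wrist'); save('w4',im); P=cloud('wrist',d,st)
rect('wrist','tap_grip',P,1,.08,.1)
m=(P[...,2]>.078)&(P[...,2]<.095)&(abs(P[...,0]-.568)<.05)&(abs(P[...,1]-.149)<.02)
p=P[m]; print('handle',cv2.minAreaRect((p[:,:2]*1000).astype(np.float32)),len(p),np.percentile(p[:,2],[5,50,95]))
im,d=bot.capture('scene'); save('s4',im); 
for c in ['scene','wrist']:
  for q in ['lid','chamber','lid_handle','tap_grip']:
    for r in bot.tip_of(c,q)[:1]: print(c,q,round(r['confidence'],2),cam2w(c,r['position'],st).round(4))
go(.638,.2045,.137,-175)
E
```

```text
wrist tap_grip 0.81 c [638.2 204.6] s [41.7  9.6] a 85.1 pca -95.3 n 815 z [0.082 0.088 0.089]
handle ((551.3187866210938, 151.24795532226562), (7.452225208282471, 33.845088958740234), 88.8384780883789) 311 [0.07960954 0.08556089 0.08680244]
scene lid 0.9 [0.5672 0.147  0.0359]
scene lid_handle 0.59 [0.5684 0.1491 0.0826]
scene tap_grip 0.63 [0.6364 0.2061 0.0794]
wrist lid 0.86 [0.5659 0.1484 0.0375]
wrist chamber 0.59 [0.5683 0.1498 0.0342]
wrist lid_handle 0.69 [0.5703 0.1499 0.0867]
wrist tap_grip 0.81 [0.6414 0.2035 0.0767]
now [0.6402 0.2041 0.2345] yaw -91.4 twist z 1.459 shift cm before turn [-0.22 -0.04  9.75] after turn [-0.06  0.21  9.75]
```

View pics/s4.png

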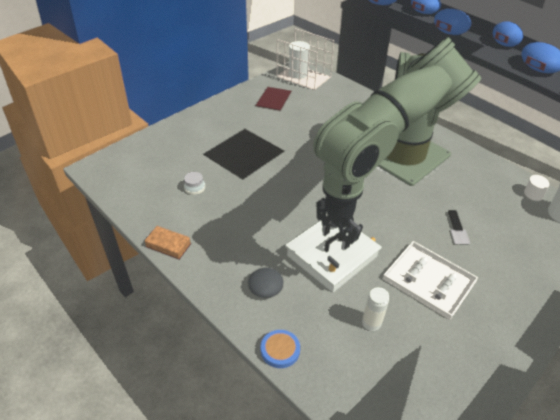

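The lid is back on the box at (333,250) in the scene view. The tap is at (638,205) mm and still open. I'll close it now.

Call:
{"name": "carry_out", "arguments": {"moves": [{"twist":[0,0,-0.185],"xyz":[-0.2,0,0],"gripper":0.6},{"twist":[0,0,-0.185],"xyz":[0,0,0],"gripper":0.6},{"twist":[0,0,-0.185],"xyz":[0,0,0],"gripper":0.6},{"twist":[0,0,-0.185],"xyz":[0,0,0],"gripper":0.6},{"twist":[0,0,-0.185],"xyz":[0,0,0],"gripper":0.6},{"twist":[0,0,-0.185],"xyz":[0,0,0],"gripper":0.6},{"twist":[0,0,-0.185],"xyz":[0,0,0],"gripper":0.6},{"twist":[0,0,-0.185],"xyz":[0,0,0],"gripper":0.6}], "grip_force": 30}}

```text
clock: 44.28
ee_pos: [0.6382, 0.2041, 0.2344]
eef_rot: [[0.109, 0.994, -0.0], [0.994, -0.109, -0.0], [-0.0, 0.0, -1.0]]
contact_force: [0.2, 0.1, -0.5]
opening: 0.0512
grip_force: 0.0
```

Call:
{"name": "carry_out", "arguments": {"moves": [{"twist":[0,0,-0.026],"xyz":[0,0,0],"gripper":0.6},{"twist":[0,0,0],"xyz":[0,0,2],"gripper":0.6},{"twist":[0,0,0],"xyz":[0,0,0],"gripper":0.6}]}}

```text
clock: 44.65
ee_pos: [0.6378, 0.2041, 0.2134]
eef_rot: [[0.092, 0.996, -0.002], [0.996, -0.092, -0.001], [-0.001, -0.002, -1.0]]
contact_force: [-0.3, -0.3, 0.1]
opening: 0.0515
grip_force: 0.0
```

```bash
python3 - <<'E'
from h import *
go(.6385,.2045,.137,-5.1)
E
```

```text
now [0.6378 0.2041 0.2134] yaw -5.3 twist z -0.003 shift cm before turn [0.05 0.08 7.64] after turn [0.05 0.08 7.64]
```

Call:
{"name": "carry_out", "arguments": {"moves": [{"twist":[0,0,0],"xyz":[0,0,5],"gripper":0.6},{"twist":[0,0,0],"xyz":[0,0,2.6],"gripper":0.6},{"twist":[0,0,0],"xyz":[0,0,0],"gripper":0},{"twist":[0,0,0],"xyz":[0,0,0],"gripper":0},{"twist":[0,0,0],"xyz":[0,0,0],"gripper":0},{"twist":[0,0,0],"xyz":[0,0,0],"gripper":0},{"twist":[0,0,0],"xyz":[0,0,0],"gripper":0}]}}

```text
clock: 45.52
ee_pos: [0.6388, 0.2043, 0.1401]
eef_rot: [[0.089, 0.996, 0.002], [0.996, -0.089, 0.001], [0.001, 0.002, -1.0]]
contact_force: [-2.6, -0.5, 9.5]
opening: 0.0097
grip_force: 30.1
```

Call:
{"name": "carry_out", "arguments": {"moves": [{"twist":[0,0,0.185],"xyz":[0,0,-0.1],"gripper":0},{"twist":[0,0,0.185],"xyz":[0,0,0],"gripper":0},{"twist":[0,0,0.185],"xyz":[0,0,0],"gripper":0},{"twist":[0,0,0.185],"xyz":[0,0,0],"gripper":0},{"twist":[0,0,0.185],"xyz":[0,0,0],"gripper":0},{"twist":[0,0,0.185],"xyz":[0,0,0],"gripper":0},{"twist":[0,0,0.185],"xyz":[0,0,0],"gripper":0},{"twist":[0,0,0.18],"xyz":[0,0,0],"gripper":0}]}}

```text
clock: 46.52
ee_pos: [0.6385, 0.2043, 0.1402]
eef_rot: [[1.0, 0.001, 0.001], [0.001, -1.0, 0.0], [0.001, -0.0, -1.0]]
contact_force: [-0.3, -0.6, -3.4]
opening: 0.0094
grip_force: 29.3
```

Call:
{"name": "carry_out", "arguments": {"moves": [{"twist":[0,0,0],"xyz":[0,0,0],"gripper":0},{"twist":[0,0,0],"xyz":[0,0,0],"gripper":0.6},{"twist":[0,0,0],"xyz":[0,0,0],"gripper":0.6},{"twist":[0,0,0],"xyz":[0,0,0],"gripper":0.6},{"twist":[0,0,0],"xyz":[0,0,-5],"gripper":0.6},{"twist":[0,0,0],"xyz":[0,0,-5],"gripper":0.6},{"twist":[0,0,0],"xyz":[0,0,-2],"gripper":0.6},{"twist":[0,0,0],"xyz":[0,0,0],"gripper":0.6}]}}

```text
clock: 47.52
ee_pos: [0.6386, 0.2041, 0.2607]
eef_rot: [[1.0, 0.007, 0.002], [0.007, -1.0, 0.001], [0.002, -0.001, -1.0]]
contact_force: [0.0, -0.3, -0.7]
opening: 0.051
grip_force: 0.0
```

```bash
python3 - <<'E'
from h import *
st=bot.observe(); im,d=bot.capture('wrist'); save('w5',im); P=cloud('wrist',d,st)
rect('wrist','tap_grip',P,1,.08,.1)
for q in ['lid_handle']:
    for r in bot.tip_of('wrist',q)[:1]: print(q,r['confidence'],cam2w('wrist',r['position'],st).round(4))
E
```

```text
wrist tap_grip 0.79 c [639.9 205.2] s [39.9  9. ] a 0.7 pca -179.6 n 589 z [0.086 0.088 0.089]
lid_handle 0.76 [0.569  0.1497 0.085 ]
```

View pics/w5.png

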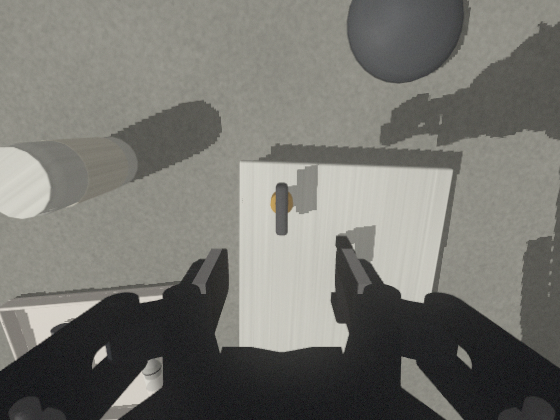

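The tap bar at (282,208) is back along the lid's x, at about 0.03 rad. I'll move the arm aside for a final check.

Call:
{"name": "carry_out", "arguments": {"moves": [{"twist":[0,0,0],"xyz":[-1,6,-1],"gripper":0.6},{"twist":[0,0,0],"xyz":[-1,6,-1],"gripper":0.6},{"twist":[0,0,0],"xyz":[-1,6,0],"gripper":0.6},{"twist":[0,0,0],"xyz":[-1,6,0],"gripper":0.6},{"twist":[0,0,0],"xyz":[-1,6,0],"gripper":0.6},{"twist":[0,0,0],"xyz":[-1,6,0],"gripper":0.6},{"twist":[0,0,0],"xyz":[-1,6,0],"gripper":0.6},{"twist":[0,0,0],"xyz":[0,0,0],"gripper":0.6}]}}

```text
clock: 48.68
ee_pos: [0.5692, -0.221, 0.2787]
eef_rot: [[1.0, 0.001, -0.002], [0.001, -1.0, -0.002], [-0.002, 0.002, -1.0]]
contact_force: [0.5, 0.7, -0.2]
opening: 0.0512
grip_force: 0.0
```

```bash
python3 - <<'E'
from h import *
im,d=bot.capture('top'); P=cloud('top',d); save('top6',im)
m=(P[...,2]>.042)&(P[...,2]<.05)&(abs(P[...,0]-.568)<.13)&(abs(P[...,1]-.149)<.13)
p=P[m]; print('lid',cv2.minAreaRect((p[:,:2]*1000).astype(np.float32)),len(p))
print('tray'); clusters(P,.36,.50,.31,.5,.011,.035)
rect('top','tap_grip',P,2,.08,.1)
E
```

```text
lid ((566.3656616210938, 147.52206420898438), (192.99642944335938, 205.42965698242188), 88.34613800048828) 4702
tray
n 316 c [0.4364 0.3584] axis(+x syringe) deg -173.7 len mm 106 nose [0.3833 0.3525] mid~ [0.433 0.358] prof tail->nose [15, 8, 36, 20, 20, 21, 17, 19, 19, 19, 20, 21, 19, 17, 20, 22, 7, 7]
n 321 c [0.4245 0.4526] axis(+x syringe) deg -174.3 len mm 105 nose [0.3713 0.4473] mid~ [0.4211 0.4522] prof tail->nose [15, 8, 35, 19, 17, 18, 20, 20, 22, 21, 17, 18, 19, 20, 20, 20, 16, 8]
top tap_grip 0.72 c [598.4 168.2] s [136.2  44.2] a 30.7 pca -147.5 n 192 z [0.082 0.086 0.089]
```

View pics/top6.png

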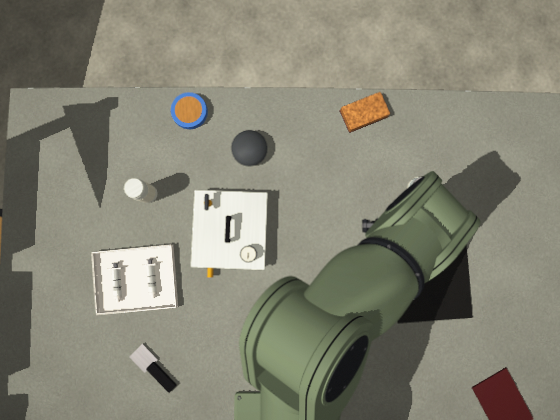

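The lid centre is within 1 mm of the box centre and square, the tap at (207,202) is closed, and both spent syringes are in the tray. I'm handing in.

```bash
python3 -c "
from cell import bot
print(bot.hand_in())"
```

```text
the job is handed in; nothing more can be done
None
```

I've handed the job in: two charged syringes are in the box, two spent ones in the tray, and the lid is back centred with the tap closed; the hand-in returned no verdict.

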